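# Hot sample tube to the analyser rack with self-closing forceps

## Task

The blue-capped sample in the hot block has had its time: take the self-closing forceps from the green stand (squeezing opens them, letting go makes them grip, so carry them with a light hold), open them over the blue-capped tube, let them close on it below the cap and lift it clear of the block. Press the tube gently but fully home in the empty middle place of the white sample rack, where a leaf spring resists and you must feel for the bottom, then leave it there and stand the forceps back upright in their stand. Handle the tube only with the forceps, never with the gripper's fingers, and leave the red-capped tubes in their places.

Things in the scene. Friction and masses are not known exactly. Their poses are not given: they have to be found in the camera images.
- sample_center (a point): The sample tube: clear, 14 mm round, paper label, BLUE ribbed cap; 78 mm tall in all, cap 17 mm wide and 16 mm high; flat foot 8 mm wide with rounded edge; about 25 g; press it with 25 N at most. Starts upright in one of the heater's three wells. The point is its centre, 39 mm above the foot and 39 mm below the cap's top; z along the tube.
- heater: Fixed dry block heater, 125 x 185 mm, white and grey with an aluminium block. Three loose-fitting wells in a row along its y at -42, 0, +42 mm, 35 mm deep: floors 40 mm, metal's top 75 mm, tubes' cap tops 118 mm above the table. Origin: under the middle well, at table height. The forceps go on with their jaws parting across the row (along the heater's x).
- rack: Fixed white sample rack, 94 mm long (y), 35 mm wide (x), in a grey tray; rim 48 mm above the table. Three places along y, 27 mm apart, 15.6 mm wide; the outer two hold red-capped tubes. Origin: under the middle place, at table height. Bring the tube with the forceps' jaws parting across the row (along the rack's x).
- slot (a point): Middle of the mouth of the empty middle place of the rack, at the rim, 48 mm above the table; axes as the rack's. The tube goes in upright on this point, foot first; the centre of its foot ends 20 to 36 mm below it, on the insert.
- insert: Grey height insert, the floor of the empty place. Its pad is set for the run anywhere from 12 to 28 mm above the table (it differs and is out of sight down the place): only feel tells when the tube's foot stands on it, which is fully home. It does not give. This origin is under the place at table height and says nothing of the pad's height.
- leaf (a joint): How far the leaf spring at the +x side of the empty place is pushed back, m: 0 with no tube, about 0.002 with the tube between it and two lips at the -x side. It meets the foot a few mm below the rim. Starting and sliding the tube down takes a push of 6 to 13 N (it varies); it never falls in by its weight; on the insert the force climbs beyond that within a mm.
- plates (a point): The self-closing forceps, steel, 102 mm tall, 50 g, upright in the stand, jaws down. The point: centre line at mid height of the black finger plates (16 mm wide, 26 mm tall), 61 mm above the feet, 41 mm below the top. z up; plates and jaws part along y. Width over plates 34 mm shut, 32 on a tube, 27 open for a cap, 26 at the stop; finger rests, 43 mm over all, jut out 21.5 mm below this point.
- jaw_a (a joint): Opening angle of each jaw, rad: 0 shut, 0.033 on a tube, 0.09 to 0.11 clear of a cap (3 mm or more to spare all round), 0.115 stop. Squeezing the plates OPENS the jaws, letting go closes them by spring: they start at 12 N on the plates, free a tube at 14 N, pass a cap at 20 N and reach the stop at 22 N. A hold of 6 to 10 N carries the forceps, shut.
- crossing (a point): On the forceps' centre line, 29 mm below the plates' mid point and 32 mm above the jaws' feet: the flat underside of the crossing bars, which comes to rest on top of a cap when the forceps are lowered around it (jaws then just below the cap), and which pushes the tube down by its cap. Axes as the plates'.
- mouth (a point): On the forceps' centre line, 7 mm above the jaws' feet: mid height of the jaws, 14 mm tall and 16 mm wide, each with an upright V groove that centres a tube. With the crossing on the cap they take the tube 18 to 32 mm below the cap's top, feet 11 mm above the heater's metal. Shut, they measure 19 mm along y over the outsides.
- stand: Fixed green forceps stand, base 70 x 85 mm, with one open pocket 22 mm (x) by 27 mm (y) in its middle, floor 8 mm and rim 36 mm above the table. Origin: under the pocket's centre, at table height. The forceps stand in it shut, feet on the floor, their y along the stand's y, the plates' mid point 69 mm above the table.
- red1_center (a point): Bystander tube with a red cap, same size as the sample tube. The point is its centre, half-way up (39 mm above its foot). Stands in the heater.
- red2_center (a point): Bystander tube with a red cap, same size as the sample tube. The point is its centre, half-way up (39 mm above its foot). Stands in the heater.
- red3_center (a point): Bystander tube with a red cap, same size as the sample tube. The point is its centre, half-way up (39 mm above its foot). Stands in an outer place of the rack.
- red4_center (a point): Bystander tube with a red cap, same size as the sample tube. The point is its centre, half-way up (39 mm above its foot). Stands in an outer place of the rack.
Things that resemble listed ones, but are neither listed nor needed, are in the scene too. There is more than one size of the part that bears plates; the job needs the smaller.

How it is judged:
On the way, in this order (a step that is already met when the one before it is completed fails the run):
1. the sample tube is lifted clear of the heater's well, held by the forceps below its cap (z of mouth in the frame of sample_center below 0.019 m and z of sample_center in the frame of heater above 0.125 m and contact force between forceps and sample above 0.5 N), for 0.3 s.
2. the sample tube is fully home in the empty place of the rack (horizontal distance between sample_center and slot below 0.004 m and contact force between sample and insert above 0.1 N and angle between sample_center's own z axis and vertical below 0.1 rad), for 0.2 s.
At the end, for the whole second after the job is handed in: The blue-capped tube stands upright (0.1 rad) in the rack's middle place, foot touching the insert, within 4 mm of its middle; the forceps stand shut in their stand's pocket, feet within 4 mm of its floor, upright (0.15 rad); both at rest; red-capped tubes moved less than 12 mm (all of step 2 and z of plates in the frame of stand below 0.073 m and horizontal distance between plates and stand below 0.01 m and angle between plates's own z axis and vertical below 0.15 rad and value of joint jaw_a below 0.02 rad and linear speed of each of forceps, sample below 0.03 m/s).
It fails at once if the gripper's fingers touch the hot sample tube (contact force between the fingers and sample above 1 N).
It fails at once if the forceps press on the tube with more than 30 N (contact force between forceps and sample above 30 N).
It fails at once if a red-capped tube is moved by more than 12 mm (distance of any of red1_center, red2_center, red3_center, red4_center from where it was at the start of the episode above 0.012 m).
It also fails if it takes over 64 s, if anything falls off the work surface, if the arm or the gripper's body presses on something with over 40 N, if the wrist force passes 120 N, or if a joint passes its speed limit or range.

## Robot

A 6-joint arm with a two-finger parallel gripper is mounted at the origin on the work surface. World frame = base frame: x ahead of the robot, y to its left, z up, the work surface at z = 0. Lengths are in m, angles in rad, forces in N, time in s.
With the tool pointing down it reaches from about 0.225 to 0.875 m from the base axis. Payload 3.4 kg.
Tool frame: the origin (TCP) lies at the very end of the fingers, on their centre line; the grasp point (between the pads) lies 19 mm behind it; z points along the fingers, y is the direction in which the jaws open and shut (so a half turn about z gives the same grasp; the last joint's range is limited). The gripper opens to 85 mm and grips with 20 to 120 N. Pads are 22 mm wide; open, the fingers measure 114 mm over their backs; the gripper's body (76 mm by 85 mm) begins 54 mm behind the grasp point. The pads swing forward as they close: fully open they stand 13 mm farther back than shut.
Start: joints at [1.008, 0.276, 1.505, -0, 1.361, -0.121], TCP at [0.246, 0.52, 0.231] pointing down, gripper open.
Joint ranges: [-2.89, 2.89], [-0.75, 2.08], [0.22, 2.7], [-1.18, 4.32], [0.11, 2.71], [-2.7, 2.7]. Speed limits (rad/s): [2.57, 2.57, 3.14, 3.14, 3.14, 3.14].

## Interface

Orientations are given as a unit quaternion [w, x, y, z].
In Python, from rig import telemetry, optics, order gives the robot as it stands.
- The arm moves only by the shell command python3 -m creep 'ROWS' [FORCE]. ROWS is a JSON object of lists of equal length, an entry for each row: "slide": the shift along the world's x, y, z normalised to -1 to 1, where 1 is 0.15 m, a list of three; "twist": the turn, a rotation vector about the world's x, y, z normalised to -1 to 1, where 1 is 360 degrees, a list of three; "fingers": the gripper's target within -1 to 1 (fully open at 1, half-way at 0, shut at -1). A call has 1 to 20 rows; each row is the pose to reach, as a shift and turn from the pose commanded when the call began, turning the shorter way round; what a row does not reach only later rows make up. A row lasts 1/10 s, in which the tool goes at most 50 mm and 8.59 degrees, less where a joint would pass 70% of its speed; a pose out of reach is approached as far as the arm can. A call with a number of a shift or a turn outside -1 to 1 is refused whole. A call with a gripper value outside its range is refused whole. The fingers move at their own pace and stop on an object; FORCE is the grip in N (left out, the last holds). Time passes only in rows, so rows that repeat a pose let the fingers close. It gives the time, the measured TCP pose, the force and the opening at its end, in the units of the state.
- telemetry.get_state(): the state, without advancing time (a new reading comes with each control period).
- optics.get_image(name): name is "scene" or "top"; returns a dict with "img" (384x512x3 uint8, blue, green, red), "depth" (384x512 float32, m along the optical axis (not along the pixel's ray), 0 where there is no reading), "fovy" (degrees; the focal length in pixels is half the picture's height over the tangent of half this angle, whatever the lens; pixels are square), "cx", "cy" (the principal point, pixels), "world_from_camera" (4x4, takes a point from camera to world coordinates). Camera axes: x right, y down, z forward; pixel columns grow to the right and rows downward; lengths in m; the calibration is good to about 2 mm. A picture is of the moment at which its call begins.
- order.sign_off(): hands the job in, once; it reports no verdict.
The state is a dict: "clock": time; "qpos": joint angles; "qd": joint speeds; "effort": joint torques, N m; "position": TCP position; "ee_rot": TCP orientation; "contact_force": force on the tool from outside, world axes, zero at the start; "moment": the same for the moment, N m; "width": finger opening in m.
Only numpy, scipy, OpenCV 4.12 (cv2) and the standard library are available. Lean on these libraries where they do the work, as an engineer would, in place of code of your own. Each camera call takes 0.05 s, during which the arm holds its last target.

## Working session

There is one attempt and no reset: what is moved stays moved. The work goes in short steps, Python scripts to look and compute and a shell command to move; the robot and the scene stay as the last step left them, time stands still between calls to the robot, and variables do not carry over. Pictures are saved under pics/ and viewed, and the job is handed in when it is done.

```bash
ls; mkdir -p pics; cat > h.py <<'E'
import numpy as np, cv2
from rig import telemetry, optics
def grab(n):
    d=optics.get_image(n); np.savez('%s.npz'%n,**{k:np.array(v) for k,v in d.items()}); cv2.imwrite('%s.png'%n,d['img']); return d
def load(n):
    return dict(np.load('%s.npz'%n))
def f(d): return d['img'].shape[0]/2/np.tan(np.radians(float(d['fovy']))/2)
def onplane(d,u,v,z):
    T=d['world_from_camera']; r=T[:3,:3]@np.array([(u-d['cx'])/f(d),(v-d['cy'])/f(d),1]); o=T[:3,3]
    return o+r*(z-o[2])/r[2]
def bydepth(d,u,v):
    z=float(d['depth'][int(round(v)),int(round(u))]); T=d['world_from_camera']
    return T[:3,:3]@np.array([(u-d['cx'])/f(d)*z,(v-d['cy'])/f(d)*z,z])+T[:3,3]
def proj(d,p):
    T=d['world_from_camera']; c=T[:3,:3].T@(np.array(p)-T[:3,3]); return c[0]/c[2]*f(d)+d['cx'],c[1]/c[2]*f(d)+d['cy']
def cloud(d):
    h,w=d['depth'].shape; u,v=np.meshgrid(np.arange(w),np.arange(h)); z=d['depth']; T=d['world_from_camera']
    P=np.stack([(u-d['cx'])/f(d)*z,(v-d['cy'])/f(d)*z,z],-1)@T[:3,:3].T+T[:3,3]; P[z==0]=np.nan; return P
E
python3 - <<'E'
from h import *
for n in('scene','top'):
    d=grab(n); print(n,d['fovy'],d['cx'],d['cy'],np.round(d['world_from_camera'],3).tolist())
    cv2.imwrite('pics/%s0.png'%n,cv2.resize(d['img'],(800,600),interpolation=cv2.INTER_CUBIC))
print(telemetry.get_state())
E
```

```text
pics
scene 42.846172492827165 258.7837643128221 189.78530265771113 [[0.256, 0.657, -0.709, 1.312], [0.967, -0.169, 0.192, -0.22], [0.006, -0.735, -0.678, 0.852], [0.0, 0.0, 0.0, 1.0]]
top 56.45216541837162 258.7657482344582 192.3659173138397 [[-0.012, -0.994, 0.107, 0.441], [-0.999, 0.008, -0.034, 0.014], [0.033, -0.108, -0.994, 0.892], [0.0, 0.0, 0.0, 1.0]]
{'clock': 0.1, 'qpos': array([ 1.00803052e+00,  2.76552063e-01,  1.50605358e+00, -2.64145155e-05,
        1.36070392e+00, -1.20985227e-01]), 'qd': array([ 0.00179124, -0.00090196, -0.00253493, -0.00060918,  0.00025964,
        0.00098243]), 'effort': array([ 2.88052877e-03, -4.17698479e+01, -2.46405530e+01, -1.79201024e-04,
        5.76845807e-03, -1.88071681e-05]), 'position': array([0.24558094, 0.51937097, 0.23049589]), 'ee_rot': array([-2.75633589e-04,  2.19095589e-01,  9.75703021e-01, -8.13102741e-04]), 'contact_force': array([ 0.27177168, -0.2425686 ,  0.40706962]), 'moment': array([0.01640634, 0.04703307, 0.0024266 ]), 'width': 0.08531878583421622}
```

View pics/scene0.png

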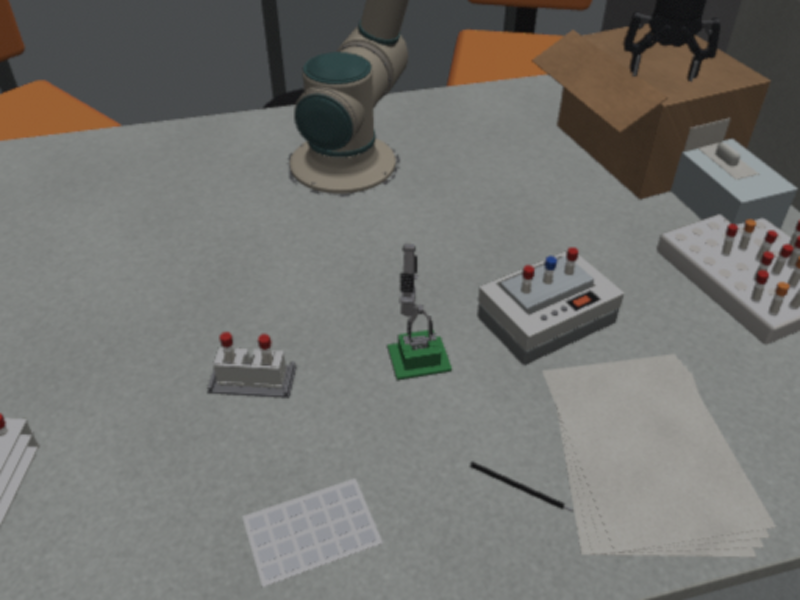

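View pics/top0.png

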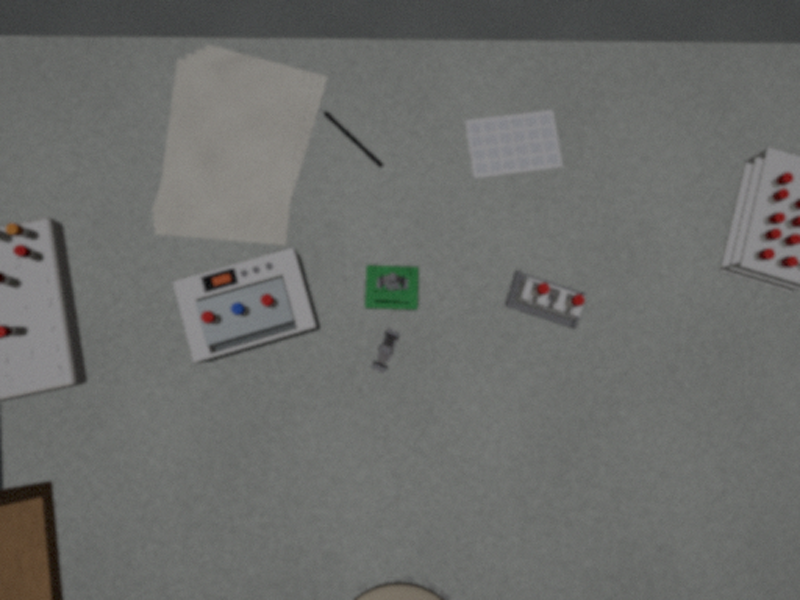

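The scene shows the green stand at about (418,350), heater at (550,300), rack at (250,365), and something dark at (408,275) that needs a closer look. The possible decoys are the trays of tubes at the right and left edges.

```bash
python3 - <<'E'
from h import *
d=load('scene'); i=d['img'][145:250,120:400]
cv2.imwrite('pics/c1.png',cv2.resize(d['img'][145:250,230:320],(686,800*100//133),interpolation=cv2.INTER_CUBIC))
d=load('top'); a=cv2.resize(d['img'][150:250,215:315],(600,600),interpolation=cv2.INTER_CUBIC); cv2.imwrite('pics/c2.png',a)
P=cloud(d); 
print(np.nanmax(P[165:200,230:270,2]))
for v in range(206,240,2): print(v,[int(1000*x) if x==x else -1 for x in P[v,236:262:2,2]])
print()
for v in range(168,200,2): print(v,[int(1000*x) if x==x else -1 for x in P[v,232:272:2,2]])
E
```

```text
0.11086377601652075
206 [-1, -2, -1, 0, -2, 0, 0, -2, 0, -2, -2, -1, 0]
208 [-1, 0, -1, -1, 0, -3, -1, -3, 0, 0, 0, -3, -2]
210 [1, 0, 0, -1, -2, -2, 55, 0, -1, -3, 0, 0, 0]
212 [0, 0, 0, -3, -2, 56, 52, 54, 53, 0, 0, 0, 0]
214 [1, 0, 0, -3, -1, 47, 103, 99, 53, 54, -1, -5, -1]
216 [0, 0, -1, -1, 0, 111, 109, 105, 103, 102, -1, -1, -2]
218 [0, -2, 0, -2, -1, 117, 117, 115, 48, -4, -2, 1, -1]
220 [-2, -1, 0, -2, 138, 128, 127, 123, 47, -1, 0, -2, 0]
222 [0, -1, -2, 135, 138, 137, 137, 131, 0, -1, -1, -2, -3]
224 [1, 0, -1, 44, 138, 139, 139, 136, -2, -1, 1, -2, -2]
226 [0, 0, 0, 123, 127, 133, 140, 135, -1, 0, 0, -3, -3]
228 [1, -1, -2, 118, 119, 124, 47, 0, -1, 0, -1, 0, -1]
230 [-1, 1, 0, 108, 112, 114, 49, -1, -1, 0, 0, 1, 1]
232 [0, 93, 101, 99, 103, 109, -2, 1, 0, 1, 0, -2, -1]
234 [0, 52, 52, 52, 98, 103, -3, 1, 1, 0, 0, -1, 0]
236 [-1, 3, 52, 54, 52, 55, -2, -1, 3, 0, 0, -2, -2]
238 [-2, 0, 0, -1, 54, 0, -2, 0, -2, -1, 0, -2, -2]

168 [-1, 1, -2, -1, 0, -2, 0, -2, -1, 0, 2, 1, -3, 0, 0, -1, -4, 0, 0, -1]
170 [0, 7, 3, 6, 8, 5, 9, 5, 5, 6, 4, 5, 6, 6, -1, -1, -2, -2, 0, 0]
172 [
[... 353 characters left out ...]
5, 95, 88, 78, 47, 6, 8, 7, -1, 0]
182 [-1, 7, 6, 8, 37, 45, 62, 41, 42, 42, 40, 42, 38, 74, 49, 7, 8, 7, -1, 0]
184 [1, 9, 5, 9, 35, 47, 35, 8, 42, 42, 41, 42, 46, 48, 46, 7, 7, 9, 0, -2]
186 [2, 5, 4, 7, 34, 35, 35, 6, 6, 4, 7, 7, 34, 35, 34, 7, 5, 7, -1, 0]
188 [0, 6, 12, 7, 36, 34, 38, 36, 36, 34, 34, 32, 32, 35, 35, 5, 8, 5, 0, -1]
190 [0, 7, 6, 7, 33, 33, 36, 34, 34, 35, 32, 34, 32, 33, 33, 7, 10, 7, 0, -2]
192 [0, 6, 8, 6, 30, 31, 34, 34, 33, 34, 34, 31, 36, 33, 35, 7, 8, 9, 0, -3]
194 [-1, 10, 8, 7, 5, 8, 6, 7, 6, 5, 9, 7, 4, 7, 6, 7, 8, 6, -1, 1]
196 [0, 9, 6, 8, 7, 5, 9, 6, 8, 4, 6, 8, 9, 8, 5, 6, 7, 7, 0, -1]
198 [0, 0, -2, -1, -3, 0, 0, 0, 0, -1, 0, -3, 2, -2, -1, 2, 3, 4, -1, 0]
```

View pics/c1.png

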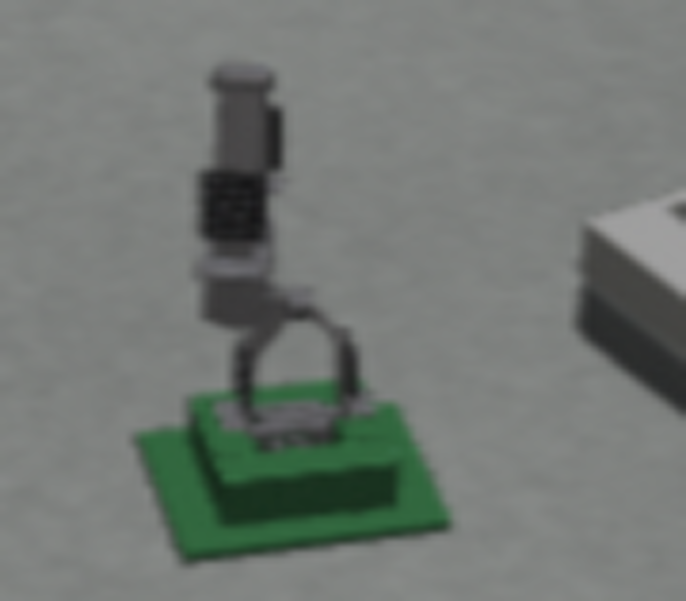

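View pics/c2.png

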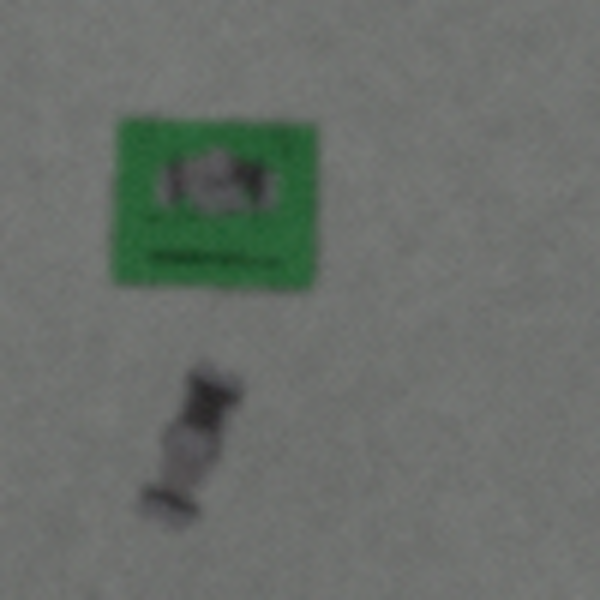

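Top view (800 px): blue cap (238,309) between reds (208,317) and (267,300). The green stand (392,287) holds a 110 mm top, which fits the small 102 mm forceps. The decoy is a larger pair standing free at (385,350), about 140 mm high. The rack is at (545,298). The similar tube trays at the far left and right are not wanted. I'll measure now.

```bash
cat > meas.py <<'E'
from h import *
def tri(a,ua,b,ub):
    O=[];D=[]
    for d,u in((a,ua),(b,ub)):
        T=d['world_from_camera']; r=T[:3,:3]@np.array([(u[0]-d['cx'])/f(d),(u[1]-d['cy'])/f(d),1]); O.append(T[:3,3]);D.append(r/np.linalg.norm(r))
    A=sum(np.eye(3)-np.outer(q,q) for q in D); p=np.linalg.solve(A,sum((np.eye(3)-np.outer(q,q))@o for o,q in zip(O,D)))
    gap=[np.linalg.norm((np.eye(3)-np.outer(q,q))@(p-o)) for o,q in zip(O,D)]
    return p,gap[0]*2
def blobs(d,kind,amin=8):
    b,g,r=[d['img'][...,k].astype(int) for k in range(3)]
    m={'red':(r>g+35)&(r>b+35),'blue':(b>r+35)&(b>g+18),'green':(g>r+30)&(g>b+25)}[kind].astype(np.uint8)
    n,l,s,c=cv2.connectedComponentsWithStats(m)
    out=[]
    for k in range(1,n):
        if s[k,4]>=amin: out.append((round(c[k][0],2),round(c[k][1],2),int(s[k,4])))
    return m,out
E
python3 - <<'E'
from meas import *
a,b=load('top'),load('scene')
for k in('red','blue','green'):
    for n,d in(('top',a),('scene',b)):
        m,o=blobs(d,k); P=cloud(d)
        print(k,n)
        for u in o:
            q=bydepth(d,u[0],u[1]); print('  ',u,np.round(q,3))
m,_=blobs(a,'green'); c=max(cv2.findContours(m,0,2)[0],key=cv2.contourArea)
Q=np.array([onplane(a,*p[0],0.006)[:2] for p in c],np.float32); print('stand base rect m',cv2.minAreaRect(Q))
P=cloud(a)
sel=(P[...,2]>.028)&(P[...,2]<.039); sel[:160]=0;sel[205:]=0;sel[:,:228]=0;sel[:,275:]=0
print('block36',cv2.minAreaRect(P[sel][:,:2].astype(np.float32)),P[sel].mean(0))
E
```

```text
red top
   (np.float64(502.81), np.float64(113.72), 43) [ 0.712 -0.598  0.084]
   (np.float64(500.24), np.float64(124.12), 42) [ 0.686 -0.59   0.084]
   (np.float64(497.83), np.float64(138.93), 42) [ 0.65  -0.581  0.084]
   (np.float64(509.71), np.float64(141.29), 17) [ 0.645 -0.61   0.083]
   (np.float64(7.59), np.float64(146.07), 27) [0.634 0.543 0.096]
   (np.float64(495.48), np.float64(149.36), 44) [ 0.625 -0.572  0.086]
   (np.float64(507.9), np.float64(152.76), 42) [ 0.617 -0.601  0.086]
   (np.float64(12.67), np.float64(160.04), 46) [0.603 0.532 0.093]
   (np.float64(491.17), np.float64(162.17), 47) [ 0.595 -0.56   0.084]
   (np.float64(506.11), np.float64(167.07), 46) [ 0.582 -0.593  0.086]
   (np.float64(141.46), np.float64(178.46), 71) [0.564 0.256 0.066]
   (np.float64(347.5), np.float64(184.21), 48) [ 0.545 -0.217  0.087]
   (np.float64(170.38), np.float64(191.73), 48) [0.527 0.178 0.117]
   (np.float64(369.67), np.float64(191.59), 46) [ 0.527 -0.267  0.089]
   (np.float64(132.44), np.float64(202.5), 50) [0.505 0.259 0.117]
   (np.float64(1.5), np.float64(211.77), 26) [0.
[... 1293 characters left out ...]
t64(269.0), 16) [ 0.604 -0.552  0.083]
blue top
   (np.float64(151.5), np.float64(197.12), 48) [0.516 0.218 0.119]
blue scene
   (np.float64(352.34), np.float64(167.32), 41) [0.524 0.219 0.118]
green top
   (np.float64(250.15), np.float64(184.53), 683) [0.556 0.005 0.007]
green scene
   (np.float64(268.74), np.float64(213.19), 27) [0.544 0.013 0.037]
   (np.float64(267.17), np.float64(228.74), 518) [ 0.583 -0.002  0.029]
stand base rect m ((0.5587277412414551, 0.004336636513471603), (0.08177774399518967, 0.06726635992527008), 86.60401153564453)
block36 ((0.5587246417999268, 0.005249578505754471), (0.05329098924994469, 0.0492834709584713), 89.33916473388672) [0.55583647 0.00544859 0.03484248]
```

```bash
python3 - <<'E'
from meas import *
a,b=load('top'),load('scene')
pairs={'redL(+y)':((132.44,202.5),(366.24,161.49)),'blue':((151.5,197.12),(352.34,167.32)),'redR':((170.38,191.73),(337.96,173.22)),'r_a':((347.5,184.21),(168.8,217.67)),'r_b':((369.67,191.59),(144.33,216.13))}
R={}
for k,(u,v) in pairs.items():
    p,g=tri(a,u,b,v); R[k]=p
    print(k,np.round(p*1000,1),'gap',round(g*1000,1),'top@mid', np.round(onplane(a,*u,p[2])*1000,1))
h=R['redL(+y)']-R['redR']; print('heater row',np.linalg.norm(h)*1000,np.degrees(np.arctan2(h[1],h[0])),'mid',(R['redL(+y)']+R['redR'])/2)
h=R['r_a']-R['r_b']; print('rack row',np.linalg.norm(h)*1000,np.degrees(np.arctan2(h[1],h[0])),'mid',(R['r_a']+R['r_b'])/2)
# cloud near
Pa,Pb=cloud(a),cloud(b)
def near(P,lo,hi): 
    s=np.all((P>lo)&(P<hi),-1); return P[s]
for n,P in(('top',Pa),('scene',Pb)):
    q=near(P,[.52,-.04,.10],[.60,.05,.125]); print(n,'forceps top',len(q),q.mean(0) if len(q) else '',np.ptp(q,0) if len(q) else '')
    q=near(P,[.40,-.04,.05],[.525,.06,.16]); print(n,'decoy',len(q),q.mean(0),q.min(0),q.max(0))
    q=near(P,[.40,-.04,.133],[.525,.06,.16]); print(n,'decoy top',len(q),q.mean(0),q.min(0),q.max(0))
    q=near(P,[.52,-.04,.045],[.60,.05,.125]); print(n,'forceps all',len(q),q.mean(0),q.min(0),q.max(0), cv2.minAreaRect(q[:,:2].astype(np.float32)))
    q=near(P,[.50,-.31,.040],[.60,-.17,.056]); print(n,'rack rim',len(q),q.mean(0),q.min(0),q.max(0), cv2.minAreaRect(q[:,:2].astype(np.float32)))
for n,d in(('top',a),('scene',b)):
    c=[int(x) for x in proj(d,[.53,.218,.08])]; e=[int(x) for x in proj(d,[.54,-.24,.05])]
    L=[cv2.resize(d['img'][y-35:y+35,x-40:x+40],(400,350),interpolation=cv2.INTER_CUBIC) for x,y in(c,e)]
    cv2.imwrite('pics/d_%s.png'%n,np.hstack(L))
E
```

```text
redL(+y) [505.5 262.3 111.1] gap 2.9 top@mid [505.1 260.9 111.1]
blue [516.9 221.8 110.8] gap 3.0 top@mid [516.4 220.3 110.8]
redR [528.3 181.2 110.8] gap 2.9 top@mid [527.9 179.8 110.8]
r_a [ 545.5 -216.4   83.4] gap 3.7 top@mid [ 545.1 -218.3   83.4]
r_b [ 527.9 -267.3   83.8] gap 3.2 top@mid [ 527.6 -268.9   83.8]
heater row 84.28095946816788 105.72366791754511 mid [0.51689801 0.22177809 0.11097832]
rack row 53.78433113012861 70.91232557945682 mid [ 0.53670989 -0.24185131  0.08363903]
top forceps top 29 [0.55860588 0.00402622 0.10647976] [0.011228   0.01122292 0.01061641]
top decoy 218 [0.45601155 0.01536617 0.10202114] [ 0.42473138 -0.00556153  0.05016096] [0.4897147 0.0345089 0.1421792]
top decoy top 44 [0.45691082 0.01510711 0.13863099] [0.45119167 0.00712858 0.13316214] [0.46390829 0.02396209 0.1421792 ]
top forceps all 115 [0.55819532 0.00432738 0.08064927] [ 0.55097379 -0.01850189  0.04507097] [0.56671192 0.02689367 0.11086378] ((0.5587977766990662, 0.004206908866763115), (0.045533422380685806, 0.014794801361858845), 88.34938049316406)
top rack rim 355 [ 0.53562507 -0.238482
[... 321 characters left out ...]
.0131714  0.09498133] [ 0.43359215 -0.00457327  0.0511844 ] [0.49272556 0.03656331 0.14144108]
scene decoy top 33 [0.46127092 0.01626489 0.13750652] [0.45293536 0.00635764 0.13310037] [0.46785712 0.02459383 0.14144108]
scene forceps all 158 [0.56295662 0.00419454 0.0762885 ] [ 0.55116061 -0.01753744  0.04500372] [0.57117154 0.02915579 0.1127935 ] ((0.5625061988830566, 0.005751984193921089), (0.046628717333078384, 0.019224043935537338), 84.03951263427734)
scene rack rim 472 [ 0.54299543 -0.24149021  0.04660776] [ 0.50836136 -0.29112556  0.04012338] [ 0.56883735 -0.19258798  0.05598141] ((0.5379992127418518, -0.24106138944625854), (0.09535776078701019, 0.039780713617801666), 70.43282318115234)
```

View pics/d_top.png

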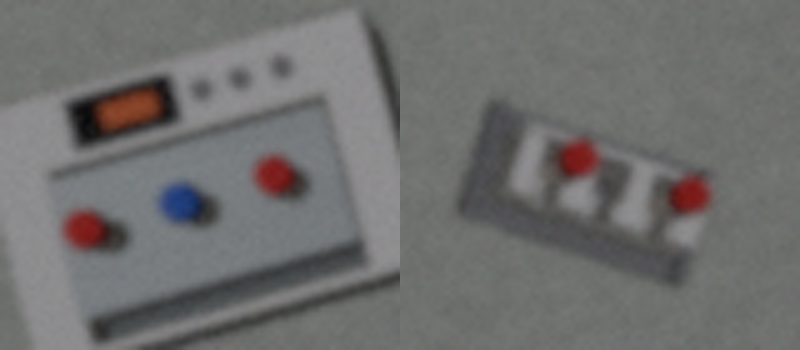

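View pics/d_scene.png

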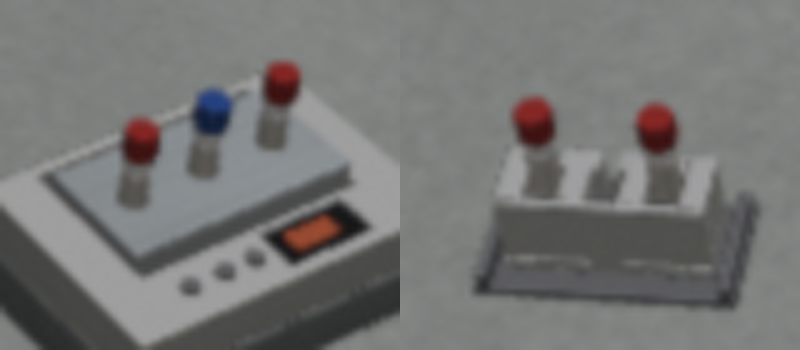

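Heights check out: the heater cap centres are at 111 mm (118−8 expected), the row is 84.3 mm long, and the rack row is 53.8 mm with its rim at about 47. The yaws are heater +15.7°, rack −19.1° and stand about −2°. The small forceps are at about (0.559, 0.0045). I'm moving over the stand.

```bash
python3 -m creep '{"slide":[[0.522,-0.858,0],[0.522,-0.858,0],[0.522,-0.858,0],[0.522,-0.858,0]],"twist":[[0,0,0.065],[0,0,0.065],[0,0,0.065],[0,0,0.065]],"fingers":[0.3,0.3,0.3,0.3]}' 20
python3 -m creep '{"slide":[[0.522,-0.858,0],[0.522,-0.858,0],[0.522,-0.858,0]],"twist":[[0,0,0],[0,0,0],[0,0,0]],"fingers":[0.3,0.3,0.3]}'
python3 -m creep '{"slide":[[0.522,-0.858,0],[0.522,-0.858,0],[0.522,-0.858,0]],"twist":[[0,0,0],[0,0,0],[0,0,0]],"fingers":[0.3,0.3,0.3]}'
```

```text
clock: 0.5
position: [0.3258, 0.3869, 0.2309]
ee_rot: [0.0, 0.018, 1.0, -0.002]
contact_force: [-1.0, 1.2, 0.4]
width: 0.0556
clock: 0.8
position: [0.4024, 0.262, 0.2312]
ee_rot: [-0.0, 0.017, 1.0, 0.0]
contact_force: [1.1, 0.5, 0.7]
width: 0.0556
clock: 1.1
position: [0.4807, 0.1336, 0.2312]
ee_rot: [-0.0, 0.017, 1.0, 0.0]
contact_force: [1.0, 1.1, 0.8]
width: 0.0558
```

```bash
python3 -m creep '{"slide":[[0.522,-0.857,0],[0.522,-0.857,0],[0.522,-0.857,0],[0.522,-0.857,-0.4],[0.522,-0.857,-0.6],[0.522,-0.857,-0.6]],"twist":[[0,0,0],[0,0,0],[0,0,0],[0,0,0],[0,0,0],[0,0,0]],"fingers":[0.3,0.3,0.3,0.3,0.3,0.3]}'
python3 - <<'E'
from h import *
L=[]
for n,p in(('top',[.559,.005,.1]),('scene',[.559,.005,.12])):
    d=grab(n); x,y=[int(v) for v in proj(d,p)]
    L.append(cv2.resize(d['img'][y-40:y+40,x-40:x+40],(400,400),interpolation=cv2.INTER_CUBIC))
cv2.imwrite('pics/e1.png',np.hstack(L))
E
```

```text
clock: 1.7
position: [0.5539, 0.0067, 0.1356]
ee_rot: [-0.007, 0.018, 1.0, 0.001]
contact_force: [0.1, -0.5, -0.6]
width: 0.0551
```

View pics/e1.png

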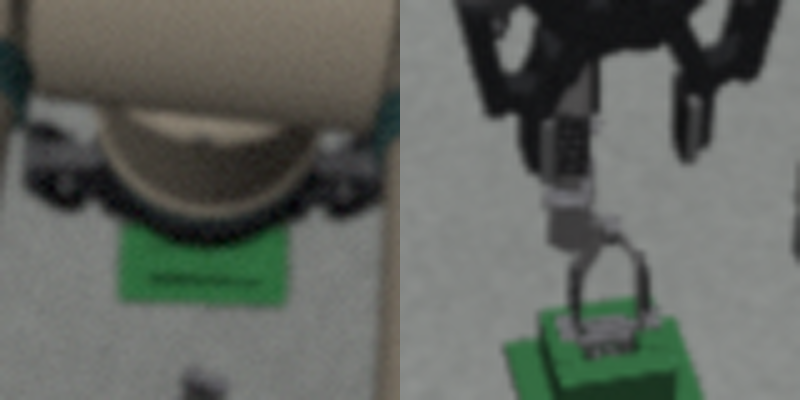

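The scene crop shows the gripper centred over the arch of the small forceps at crop (610,270), with the decoy behind it. Next I'll let it settle and read the state.

```bash
python3 -m creep '{"slide":[[0,0,0],[0,0,0]],"twist":[[0,0,0],[0,0,0]],"fingers":[0.3,0.3]}'
python3 - <<'E'
from h import *
from scipy.spatial.transform import Rotation as R
s=telemetry.get_state(); q=s['ee_rot']; m=R.from_quat([q[1],q[2],q[3],q[0]]).as_matrix(); print(s['position'],np.degrees(np.arctan2(m[1,1],m[0,1])),m[:,2],s['qpos'])
E
```

```text
clock: 2.0
position: [0.5601, 0.0066, 0.1438]
ee_rot: [0.002, 0.016, 1.0, -0.0]
contact_force: [0.1, -0.5, 0.3]
width: 0.0552
[0.56007293 0.00664514 0.14382798] 88.12716197693409 [ 4.89923171e-03 -4.17286647e-04 -9.99987912e-01] [-1.12447340e-01  3.13954363e-01  1.67833784e+00  1.48380669e-04
  1.14438532e+00 -1.65061815e+00]
```

```bash
python3 -m creep '{"slide":[[0,0,-0.2],[0,0,-0.4],[0,0,-0.5],[0,0,-0.6],[0,0,-0.6],[0,0,-0.6]],"twist":[[0,0,0],[0,0,0],[0,0,0],[0,0,0],[0,0,0],[0,0,0]],"fingers":[0.3,0.3,0.3,0.3,0.2,0.1]}'
python3 - <<'E'
from h import *
L=[]
for n,p in(('top',[.559,.005,.1]),('scene',[.559,.005,.07])):
    d=grab(n); x,y=[int(v) for v in proj(d,p)]
    L.append(cv2.resize(d['img'][y-30:y+30,x-30:x+30],(400,400),interpolation=cv2.INTER_CUBIC))
cv2.imwrite('pics/e2.png',np.hstack(L)); print(telemetry.get_state()['position'])
E
```

```text
clock: 2.6
position: [0.5594, 0.0064, 0.0526]
ee_rot: [0.001, 0.017, 1.0, -0.0]
contact_force: [0.2, -0.3, 1.3]
width: 0.0469
[0.55970343 0.00631639 0.05297286]
```

View pics/e2.png

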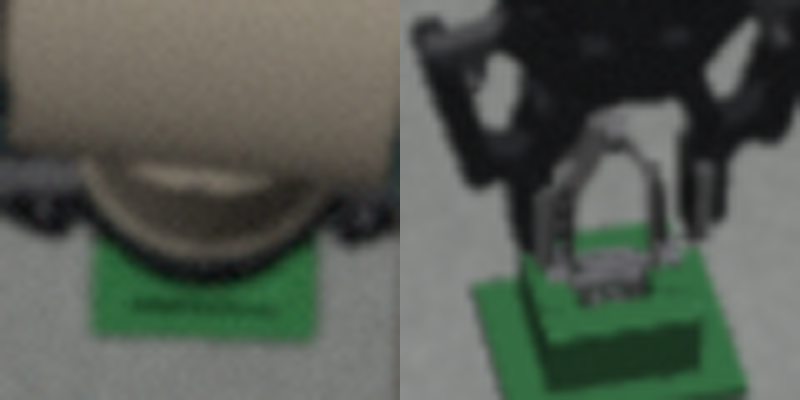

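Fingers straddle the arch evenly. I'll close slowly and feel with the width.

```bash
python3 -m creep '{"slide":[[0,0,-0.013],[0,0,-0.013],[0,0,-0.013],[0,0,-0.013]],"twist":[[0,0,0],[0,0,0],[0,0,0],[0,0,0]],"fingers":[0,-0.1,-0.15,-0.15]}'
python3 -m creep '{"slide":[[0,0,0],[0,0,0],[0,0,0]],"twist":[[0,0,0],[0,0,0],[0,0,0]],"fingers":[-0.19,-0.19,-0.19]}'
python3 -m creep '{"slide":[[0,0,0],[0,0,0],[0,0,0]],"twist":[[0,0,0],[0,0,0],[0,0,0]],"fingers":[-0.21,-0.21,-0.21]}'
python3 -m creep '{"slide":[[0,0,0],[0,0,0],[0,0,0]],"twist":[[0,0,0],[0,0,0],[0,0,0]],"fingers":[-0.23,-0.23,-0.23]}'
```

```text
clock: 3.1
position: [0.5585, 0.0062, 0.0495]
ee_rot: [0.0, 0.017, 1.0, 0.0]
contact_force: [-0.2, 1.0, 0.2]
width: 0.0363
clock: 3.4
position: [0.5585, 0.0062, 0.0495]
ee_rot: [0.0, 0.017, 1.0, -0.0]
contact_force: [0.9, 0.1, 1.2]
width: 0.0351
clock: 3.7
position: [0.5585, 0.0062, 0.0495]
ee_rot: [0.0, 0.017, 1.0, -0.0]
contact_force: [0.6, -1.1, 0.7]
width: 0.0337
clock: 4.0
position: [0.5584, 0.0063, 0.0493]
ee_rot: [0.0, 0.017, 1.0, 0.0]
contact_force: [-0.1, -1.1, 1.2]
width: 0.033
```

```bash
for i in 1 2; do python3 -m creep '{"slide":[[0,0,0]],"twist":[[0,0,0]],"fingers":[-0.23]}' | grep width; done
python3 -m creep '{"slide":[[0,0,0],[0,0,0]],"twist":[[0,0,0],[0,0,0]],"fingers":[-0.25,-0.25]}' | grep width
python3 -m creep '{"slide":[[0,0,0]],"twist":[[0,0,0]],"fingers":[-0.25]}' | grep width
python3 -m creep '{"slide":[[0,0,0],[0,0,0]],"twist":[[0,0,0],[0,0,0]],"fingers":[-0.28,-0.28]}' | grep width
python3 -m creep '{"slide":[[0,0,0]],"twist":[[0,0,0]],"fingers":[-0.28]}' | grep width
python3 - <<'E'
from h import *
L=[]
for n,p in(('scene',[.559,.005,.07]),):
    d=grab(n); x,y=[int(v) for v in proj(d,p)]
    L.append(cv2.resize(d['img'][y-25:y+25,x-25:x+25],(500,500),interpolation=cv2.INTER_CUBIC))
cv2.imwrite('pics/e3.png',np.hstack(L)); print(telemetry.get_state())
E
```

```text
width: 0.0331
width: 0.0331
width: 0.0323
width: 0.0328
width: 0.0313
width: 0.0311
{'clock': 4.85, 'qpos': array([-1.13437171e-01,  4.12365306e-01,  1.79837234e+00,  1.50216351e-04,
        9.31071769e-01, -1.65094534e+00]), 'qd': array([-0.00050285,  0.00150079, -0.0009114 , -0.00014891, -0.00043881,
        0.00235743]), 'effort': array([ 5.57295140e-02, -4.39675748e+01, -1.87677097e+01,  3.08740803e-02,
       -9.18093690e-03, -7.83227119e-05]), 'position': array([0.55830012, 0.00628809, 0.0493078 ]), 'ee_rot': array([-1.02048847e-04,  1.66881462e-02,  9.99860736e-01,  7.04433798e-05]), 'contact_force': array([-0.667304  ,  0.155925  , -1.15772643]), 'moment': array([-0.0054416 ,  0.02936109, -0.05542718]), 'width': 0.030982995771123577}
```

View pics/e3.png

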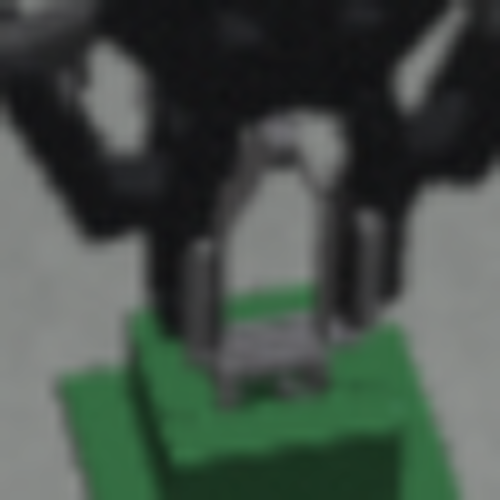

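```bash
python3 -m creep '{"slide":[[0,0,0],[0,0,0],[0,0,-0.007],[0,0,-0.013],[0,0,-0.013]],"twist":[[0,0,0],[0,0,0],[0,0,0],[0,0,0],[0,0,0]],"fingers":[-0.15,-0.15,-0.15,-0.15,-0.15]}'
python3 -m creep '{"slide":[[0,0,-0.007],[0,0,-0.007]],"twist":[[0,0,0],[0,0,0]],"fingers":[-0.15,-0.15]}'
python3 -m creep '{"slide":[[0,0,-0.007],[0,0,-0.007]],"twist":[[0,0,0],[0,0,0]],"fingers":[-0.15,-0.15]}'
```

```text
clock: 5.35
position: [0.5586, 0.006, 0.0476]
ee_rot: [0.0, 0.017, 1.0, -0.0]
contact_force: [-0.1, -0.6, 1.2]
width: 0.0359
clock: 5.55
position: [0.5589, 0.0058, 0.0473]
ee_rot: [0.001, 0.017, 1.0, -0.0]
contact_force: [-0.3, -1.4, 5.7]
width: 0.0359
clock: 5.75
position: [0.5592, 0.0057, 0.0472]
ee_rot: [0.001, 0.017, 1.0, -0.0]
contact_force: [-1.8, -1.4, 12.6]
width: 0.0365
```

Fingertips meet the finger rests at TCP z = 0.0475, exactly 8+61−21.5 mm, so the vertical reference is confirmed. I'll grip with the tips on the rests and lift.

```bash
python3 -m creep '{"slide":[[0,0,0.012],[0,0,0.012],[0,0,0.012],[0,0,0.012]],"twist":[[0,0,0],[0,0,0],[0,0,0],[0,0,0]],"fingers":[-0.2,-0.24,-0.24,-0.24]}'
python3 -m creep '{"slide":[[0,0,0.1],[0,0,0.2],[0,0,0.4],[0,0,0.7],[0,0,1],[0,0,1]],"twist":[[0,0,0],[0,0,0],[0,0,0],[0,0,0],[0,0,0],[0,0,0]],"fingers":[-0.24,-0.24,-0.24,-0.24,-0.24,-0.24]}'
python3 - <<'E'
from h import *
L=[]
for n,p in(('scene',[.559,.005,.18]),):
    d=grab(n); x,y=[int(v) for v in proj(d,p)]
    L.append(cv2.resize(d['img'][y-40:y+40,x-40:x+40],(500,500),interpolation=cv2.INTER_CUBIC))
cv2.imwrite('pics/e4.png',np.hstack(L)); print(telemetry.get_state()['position'])
E
```

```text
clock: 6.15
position: [0.5586, 0.0064, 0.0473]
ee_rot: [0.0, 0.017, 1.0, 0.0]
contact_force: [-0.1, -0.8, 4.6]
width: 0.0328
clock: 6.75
position: [0.5623, 0.006, 0.203]
ee_rot: [0.006, 0.017, 1.0, -0.0]
contact_force: [1.0, 0.1, -0.5]
width: 0.0324
[0.56030636 0.00622528 0.19988275]
```

View pics/e4.png

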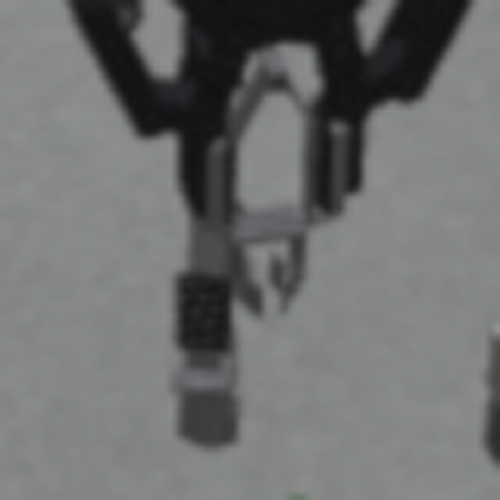

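Forceps are held upright at crop (270,180), with the decoy behind at (205,330). Next I'll go over to the heater, turning −72.4°.

```bash
python3 -m creep '{"slide":[[-0.05,0.2,0],[-0.14,0.45,0],[-0.14,0.72,0],[-0.14,0.72,0],[-0.14,0.72,0]],"twist":[[0,0,-0.1],[0,0,-0.1],[0,0,-0.1],[0,0,-0.1],[0,0,-0.1]],"fingers":[-0.24,-0.24,-0.24,-0.24,-0.24]}'
python3 -m creep '{"slide":[[-0.05,0.2,0],[-0.14,0.45,0],[-0.14,0.6,0],[-0.14,0.72,0],[-0.14,0.72,0],[-0.14,0.72,0],[-0.14,0.72,0]],"twist":[[0,0,-0.101],[0,0,-0.101],[0,0,-0.101],[0,0,-0.101],[0,0,-0.101],[0,0,-0.101],[0,0,-0.101]],"fingers":[-0.24,-0.24,-0.24,-0.24,-0.24,-0.24,-0.24]}'
cat > st.py <<'E'
from h import *
from scipy.spatial.transform import Rotation as R
def st():
    s=telemetry.get_state(); q=s['ee_rot']; m=R.from_quat([q[1],q[2],q[3],q[0]]).as_matrix(); print('clk',round(s['clock'],2),'pos',np.round(s['position']*1000,1),'yaw',round(np.degrees(np.arctan2(m[1,1],m[0,1])),2),'z',np.round(m[:,2],4),'F',np.round(s['contact_force'],1),'w',round(s['width']*1000,2)); return s
E
python3 - <<'E'
from st import *
d=grab('scene'); s=st()
x,y=[int(v) for v in proj(d,[.517,.222,.14])]; print(x,y)
cv2.imwrite('pics/e5.png',cv2.resize(d['img'][y-40:y+40,x-40:x+40],(600,600),interpolation=cv2.INTER_CUBIC))
E
```

```text
clock: 7.3
position: [0.5357, 0.1157, 0.1947]
ee_rot: [-0.002, 0.325, 0.946, -0.001]
contact_force: [0.4, 0.2, -0.2]
width: 0.0328
clock: 8.0
position: [0.5155, 0.2219, 0.1955]
ee_rot: [-0.001, 0.603, 0.797, -0.001]
contact_force: [0.2, 0.4, -0.5]
width: 0.0328
clk 8.05 pos [515.8 221.8 195.9] yaw 15.75 z [-2.2e-03 -7.0e-04 -1.0e+00] F [-0.8  0.1 -0.3] w 32.69
353 157
```

View pics/e5.png

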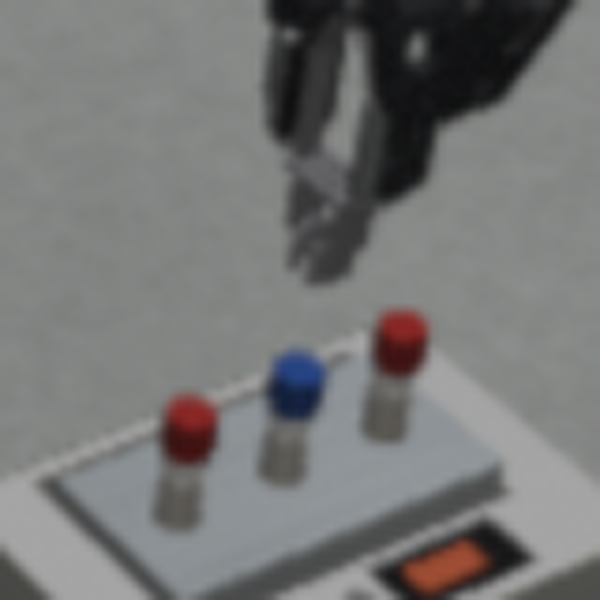

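```bash
python3 - <<'E'
from meas import *
d=load('scene'); x0,y0=353-40,157-40
pr=lambda p: np.round((np.array(proj(d,p))-[x0,y0]+0.5)*7.5-0.5,1)
P=np.array([.5158,.2218,.1959]); ex=np.array([np.cos(np.radians(15.75)),np.sin(np.radians(15.75)),0]); ey=np.array([-ex[1],ex[0],0])
print('feet',pr(P-[0,0,.0395]),'crossing',pr(P-[0,0,.0075]),'TCP',pr(P))
I=cv2.resize(d['img'][y0:y0+80,x0:x0+80],(600,600),interpolation=cv2.INTER_CUBIC)
for h in(-.0395,-.0255):
  for a in(-1,1):
    for b in(-1,1):
      q=pr(P+[0,0,h]+ex*a*.0095+ey*b*.008); cv2.circle(I,tuple(int(v) for v in q),3,(0,255,255),1)
for a in(-1,1):
    for b in(-1,1):
      q=pr(P+[0,0,0]+ex*a*.0215+ey*b*.008); cv2.circle(I,tuple(int(v) for v in q),3,(0,255,0),1)
m,o=blobs(d,'blue'); print(o,pr([.5169,.2218,.1108]),[(np.array(u[:2])-[x0,y0]+.5)*7.5-.5 for u in o])
cv2.imwrite('pics/e6.png',I)
E
```

```text
feet [312.1 265.1] crossing [326.9 181. ] TCP [330.5 160.8]
[(np.float64(352.29), np.float64(167.24), 42)] [293.4 381.6] [array([297.925, 380.05 ])]
```

View pics/e6.png

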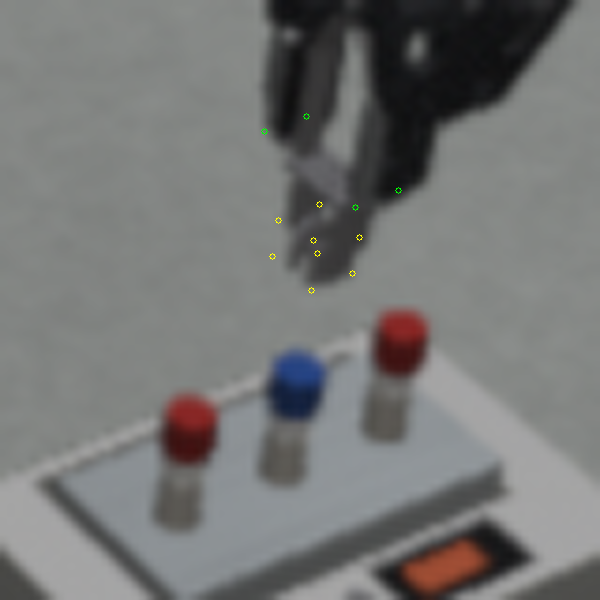

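```bash
python3 -m creep '{"slide":[[0,0,-0.08],[0,0,-0.17],[0,0,-0.17],[0,0,-0.17],[0,0,-0.17]],"twist":[[0,0,0],[0,0,0],[0,0,0],[0,0,0],[0,0,0]],"fingers":[-0.28,-0.32,-0.35,-0.375,-0.375]}' 25
cat > ov.py <<'E'
from meas import *
from st import st
from scipy.spatial.transform import Rotation as R
def ov(fn,c,half=40,sc=7.5,jaw=0.0045):
    d=grab('scene'); s=st(); q=s['ee_rot']; M=R.from_quat([q[1],q[2],q[3],q[0]]).as_matrix(); P=s['position']
    x,y=[int(v) for v in proj(d,c)]; x0,y0=x-half,y-half
    pr=lambda p: (np.array(proj(d,p))-[x0,y0]+0.5)*sc-0.5
    I=cv2.resize(d['img'][y0:y0+2*half,x0:x0+2*half],None,fx=sc,fy=sc,interpolation=cv2.INTER_CUBIC)
    def dot(p,col): cv2.circle(I,tuple(int(round(v)) for v in pr(p)),3,col,1)
    for a in(-1,1):
        for b in(-1,1):
            for h in(.0395,.0255): dot(P+M@[b*.008,a*(.0095+jaw),h],(0,255,255))
            dot(P+M@[b*.008,a*.0215,0],(0,255,0))
    cv2.imwrite(fn,I); return d,I,pr,P
E
python3 - <<'E'
from ov import *
d,I,pr,P=ov('pics/e7.png',[.517,.222,.13])
m,o=blobs(d,'blue'); print(o, proj(d,[.5169,.2218,.1108]))
E
```

```text
clock: 8.55
position: [0.5168, 0.2222, 0.172]
ee_rot: [0.0, 0.604, 0.797, 0.0]
contact_force: [1.0, 0.8, -1.4]
width: 0.0284
clk 8.6 pos [516.9 222.3 172.1] yaw 15.72 z [ 1.2e-03  3.0e-04 -1.0e+00] F [0.7 0.4 0.2] w 28.82
[(np.float64(352.37), np.float64(167.21), 43)] (np.float64(351.6818694359414), np.float64(167.4477418764544))
```

View pics/e7.png

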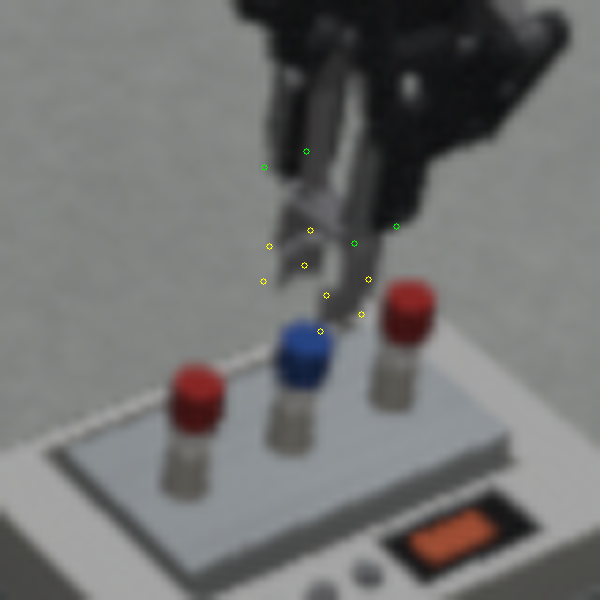

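```bash
python3 -m creep '{"slide":[[0,0,-0.02],[0,0,-0.02],[0,0,-0.02]],"twist":[[0,0,0],[0,0,0],[0,0,0]],"fingers":[-0.39,-0.39,-0.39]}' 30
python3 - <<'E'
from ov import *
d,I,pr,P=ov('pics/e8.png',[.517,.222,.128],half=25,sc=16,jaw=.0055)
m,o=blobs(d,'blue'); print(o, proj(d,[.5169,.2218,.1108]))
x,y=[int(v) for v in proj(d,[.517,.222,.128])]
J=cv2.resize(d['img'][y-25:y+25,x-25:x+25],(800,800),interpolation=cv2.INTER_CUBIC)[:600]; J=np.clip(J.astype(float)*1.8,0,255).astype(np.uint8)
cv2.imwrite('pics/e9.png',J)
E
```

```text
clock: 8.9
position: [0.5164, 0.2223, 0.1687]
ee_rot: [0.0, 0.604, 0.797, 0.0]
contact_force: [-1.2, -0.1, -0.8]
width: 0.0265
clk 8.95 pos [516.4 222.3 168.7] yaw 15.73 z [ 2.e-04  1.e-04 -1.e+00] F [ 0.  -0.1 -1. ] w 26.74
[(np.float64(352.22), np.float64(167.29), 41)] (np.float64(351.6818694359414), np.float64(167.4477418764544))
```

View pics/e9.png

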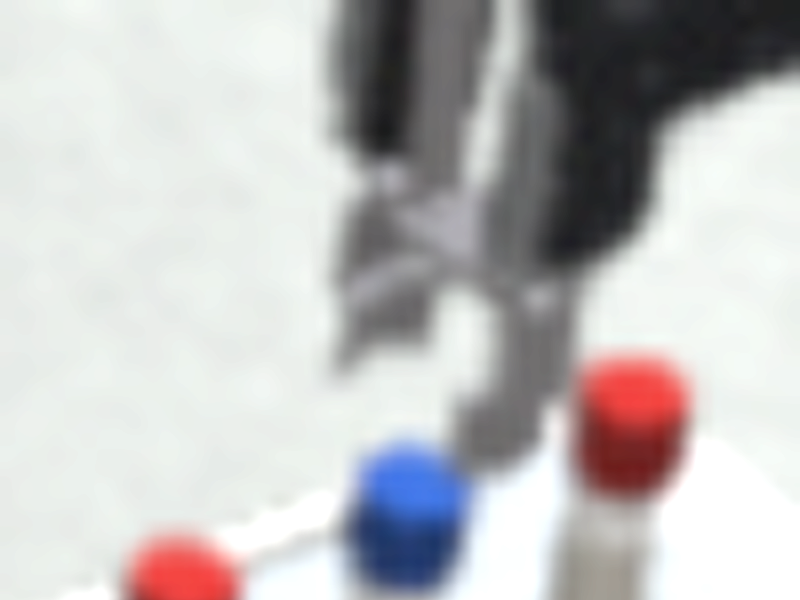

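```bash
python3 -c "
import cv2; i=cv2.imread('pics/e8.png')[:600]; cv2.imwrite('pics/e8b.png',i)"
```

```text
(no output)
```

View pics/e8b.png

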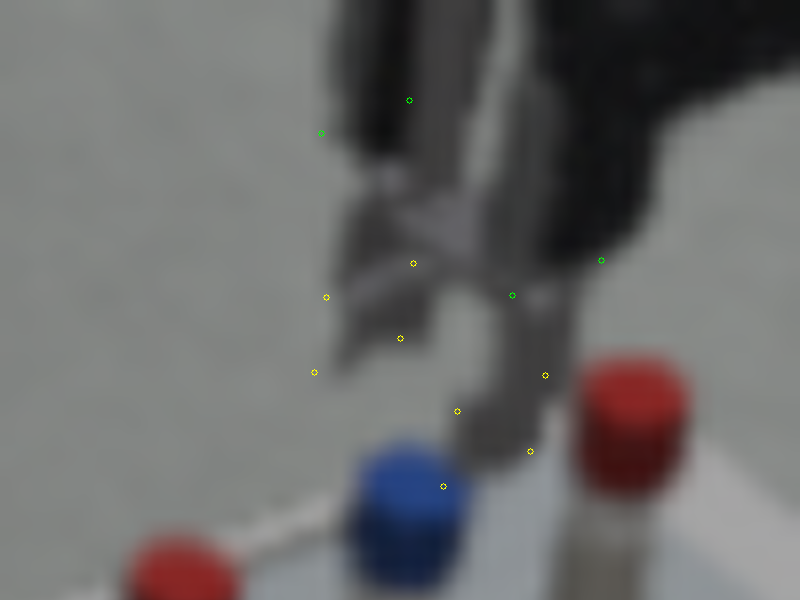

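Opened, the jaws straddle the blue cap, sitting about 1 mm to the right of it in the image (+y). I'll correct −1.2 mm in y and +0.4 mm in x, and descend gently.

```bash
python3 -m creep '{"slide":[[0.003,-0.009,0],[0.003,-0.009,-0.03],[0.003,-0.009,-0.06],[0.003,-0.009,-0.1],[0.003,-0.009,-0.13],[0.003,-0.009,-0.13]],"twist":[[0,0,0],[0,0,0],[0,0,0],[0,0,0],[0,0,0],[0,0,0]],"fingers":[-0.39,-0.39,-0.39,-0.39,-0.39,-0.39]}'
python3 - <<'E'
from ov import *
d,I,pr,P=ov('pics/e10.png',[.517,.222,.12],half=25,sc=12,jaw=.0055)
E
```

```text
clock: 9.55
position: [0.5162, 0.2207, 0.148]
ee_rot: [-0.001, 0.604, 0.797, -0.001]
contact_force: [0.2, -0.1, -0.9]
width: 0.0268
clk 9.6 pos [516.5 220.8 148.5] yaw 15.73 z [-1.1e-03 -3.0e-04 -1.0e+00] F [-0.4  0.2 -0.9] w 26.45
```

View pics/e10.png

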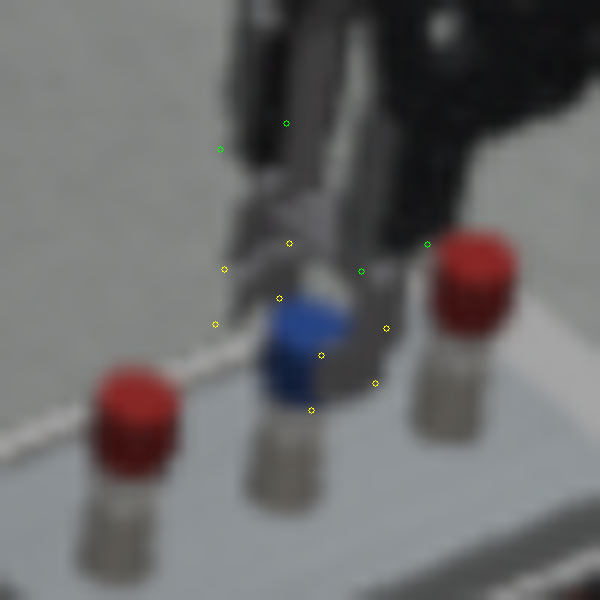

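Jaws straddle the cap with their centre at about (305,335) against the cap's (308,345). I'll continue down to the cap top.

```bash
python3 -m creep '{"slide":[[0.002,0.002,-0.04],[0.002,0.002,-0.08],[0.002,0.002,-0.11],[0.002,0.002,-0.14],[0.002,0.002,-0.14],[0.002,0.002,-0.14]],"twist":[[0,0,0],[0,0,0],[0,0,0],[0,0,0],[0,0,0],[0,0,0]],"fingers":[-0.39,-0.39,-0.39,-0.39,-0.39,-0.39]}'
python3 -m creep '{"slide":[[0,0,-0.007],[0,0,-0.007]],"twist":[[0,0,0],[0,0,0]],"fingers":[-0.39,-0.39]}'
```

```text
clock: 10.2
position: [0.5171, 0.2212, 0.128]
ee_rot: [-0.0, 0.604, 0.797, -0.0]
contact_force: [0.3, -0.3, -0.7]
width: 0.0265
clock: 10.4
position: [0.5173, 0.2213, 0.1272]
ee_rot: [0.0, 0.604, 0.797, 0.0]
contact_force: [0.7, -0.7, 0.1]
width: 0.0268
```

```bash
python3 -m creep '{"slide":[[0,0,-0.007],[0,0,-0.007]],"twist":[[0,0,0],[0,0,0]],"fingers":[-0.39,-0.39]}'
python3 -m creep '{"slide":[[0,0,-0.007],[0,0,-0.007]],"twist":[[0,0,0],[0,0,0]],"fingers":[-0.39,-0.39]}'
```

```text
clock: 10.6
position: [0.5171, 0.2212, 0.126]
ee_rot: [0.0, 0.604, 0.797, 0.0]
contact_force: [0.5, -0.8, 0.0]
width: 0.0267
clock: 10.8
position: [0.5173, 0.2212, 0.1251]
ee_rot: [0.0, 0.604, 0.797, 0.0]
contact_force: [0.5, -0.5, 0.5]
width: 0.0269
```

```bash
python3 - <<'E'
from ov import *
d,I,pr,P=ov('pics/e11.png',[.517,.222,.12],half=25,sc=12,jaw=.0055)
E
```

```text
clk 10.85 pos [517.3 221.2 125.1] yaw 15.73 z [ 4.e-04  1.e-04 -1.e+00] F [ 0.7 -0.4  0.9] w 26.94
```

View pics/e11.png

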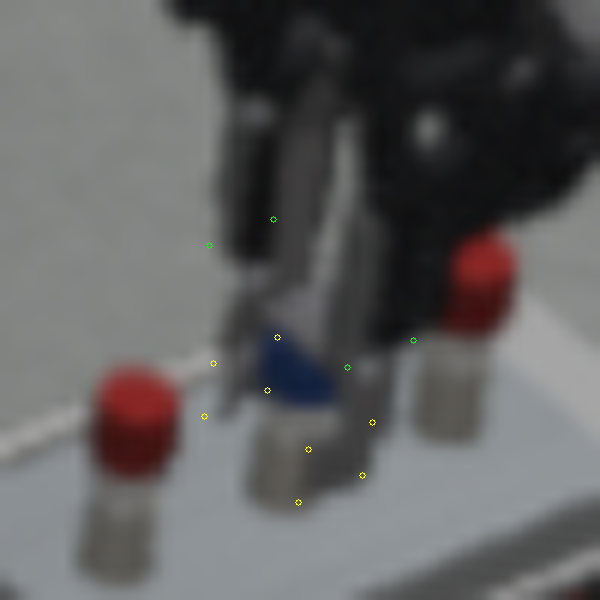

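```bash
python3 -m creep '{"slide":[[0,0,-0.006],[0,0,-0.006]],"twist":[[0,0,0],[0,0,0]],"fingers":[-0.39,-0.39]}'
```

```text
clock: 11.05
position: [0.5178, 0.2214, 0.1249]
ee_rot: [0.001, 0.604, 0.797, 0.001]
contact_force: [0.4, -0.6, 4.4]
width: 0.0268
```

Crossing felt on the cap (4.4 N at TCP 0.1249). I'll let the jaws close on the tube and watch where the width stops.

```bash
python3 -m creep '{"slide":[[0,0,0.003],[0,0,0.003],[0,0,0.003],[0,0,0.003]],"twist":[[0,0,0],[0,0,0],[0,0,0],[0,0,0]],"fingers":[-0.35,-0.3,-0.28,-0.28]}' 20 
for i in 1 ; do python3 -m creep '{"slide":[[0,0,0],[0,0,0]],"twist":[[0,0,0],[0,0,0]],"fingers":[-0.27,-0.27]}'|egrep 'width|force'; done
for i in 1 ; do python3 -m creep '{"slide":[[0,0,0],[0,0,0]],"twist":[[0,0,0],[0,0,0]],"fingers":[-0.26,-0.26]}'|egrep 'width|force'; done
for i in 1 2; do python3 -m creep '{"slide":[[0,0,0]],"twist":[[0,0,0]],"fingers":[-0.255]}'|egrep 'width|force'; done
```

```text
clock: 11.45
position: [0.5173, 0.2212, 0.1249]
ee_rot: [0.0, 0.604, 0.797, 0.0]
contact_force: [-0.5, 0.6, 5.6]
width: 0.0309
contact_force: [-1.2, 0.2, 5.4]
width: 0.0313
contact_force: [-0.7, -0.5, 7.0]
width: 0.0318
contact_force: [-1.6, -0.5, 6.8]
width: 0.0325
contact_force: [-1.6, -1.0, 6.6]
width: 0.0321
```

```bash
python3 -m creep '{"slide":[[0,0,0.006],[0,0,0.006],[0,0,0.03],[0,0,0.06],[0,0,0.1],[0,0,0.1]],"twist":[[0,0,0],[0,0,0],[0,0,0],[0,0,0],[0,0,0],[0,0,0]],"fingers":[-0.254,-0.254,-0.254,-0.254,-0.254,-0.254]}' 
python3 - <<'E'
from ov import *
d,I,pr,P=ov('pics/e12.png',[.517,.222,.13],half=25,sc=12,jaw=.002)
m,o=blobs(d,'blue'); print(o)
E
```

```text
clock: 12.65
position: [0.5174, 0.2213, 0.1404]
ee_rot: [0.0, 0.604, 0.797, 0.0]
contact_force: [-0.7, 0.6, 0.0]
width: 0.0318
clk 12.7 pos [517.2 221.2 140. ] yaw 15.73 z [ 6.e-04  1.e-04 -1.e+00] F [-0.7 -0.5 -0.8] w 31.7
[(np.float64(351.88), np.float64(165.12), 8)]
```

View pics/e12.png

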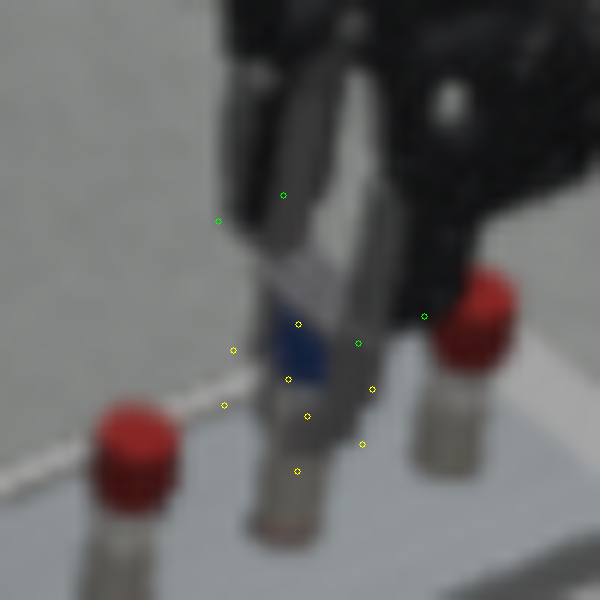

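Tube is coming with the forceps (blue cap under the crossing, foot rising). I'll lift it clear.

```bash
python3 -m creep '{"slide":[[0,0,0.07],[0,0,0.15],[0,0,0.25],[0,0,0.36],[0,0,0.46],[0,0,0.52],[0,0,0.52],[0,0,0.52],[0,0,0.52]],"twist":[[0,0,0],[0,0,0],[0,0,0],[0,0,0],[0,0,0],[0,0,0],[0,0,0],[0,0,0],[0,0,0]],"fingers":[-0.254,-0.254,-0.254,-0.254,-0.254,-0.254,-0.254,-0.254,-0.254]}' 
python3 - <<'E'
from ov import *
d,I,pr,P=ov('pics/e13.png',[.517,.222,.18],half=30,sc=10,jaw=.002)
m,o=blobs(d,'blue'); print(o)
E
```

```text
clock: 13.6
position: [0.5166, 0.2211, 0.2167]
ee_rot: [-0.0, 0.604, 0.797, -0.001]
contact_force: [-0.6, -0.5, -0.4]
width: 0.0322
clk 13.65 pos [516.6 221.1 216.6] yaw 15.73 z [-1.7e-03 -5.0e-04 -1.0e+00] F [-0.7 -0.5 -1. ] w 31.43
[(np.float64(356.0), np.float64(138.5), 10)]
```

View pics/e13.png

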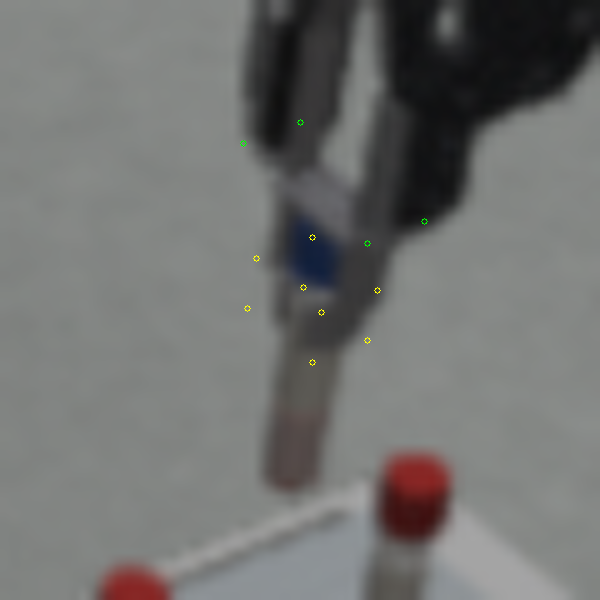

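Tube hangs clear of the block, foot at (290,485). Now carrying it to the rack, at yaw −19.1°.

```bash
python3 -m creep '{"slide":[[0.05,-0.15,0],[0.1,-0.35,0],[0.15,-0.58,0],[0.2,-0.772,0],[0.2,-0.772,0]],"twist":[[0,0,-0.01],[0,0,-0.025],[0,0,-0.04],[0,0,-0.0485],[0,0,-0.0485]],"fingers":[-0.254,-0.254,-0.254,-0.254,-0.254]}' 
python3 -m creep '{"slide":[[0,-0.2,0],[0,-0.4,0],[0,-0.6,0],[0,-0.772,0],[0,-0.772,0]],"twist":[[0,0,-0.01],[0,0,-0.025],[0,0,-0.04],[0,0,-0.0485],[0,0,-0.0485]],"fingers":[-0.254,-0.254,-0.254,-0.254,-0.254]}' 
python3 -m creep '{"slide":[[0,-0.2,0],[0,-0.4,0],[0,-0.6,0],[0,-0.772,0],[0,-0.772,0]],"twist":[[0,0,0],[0,0,0],[0,0,0],[0,0,0],[0,0,0]],"fingers":[-0.254,-0.254,-0.254,-0.254,-0.254]}'
python3 -m creep '{"slide":[[-0.02,-0.2,0],[-0.05,-0.4,0],[-0.07,-0.6,0],[-0.07,-0.73,0],[-0.07,-0.77,0],[-0.07,-0.77,0],[-0.07,-0.77,0]],"twist":[[0,0,0],[0,0,0],[0,0,0],[0,0,0],[0,0,0],[0,0,0],[0,0,0]],"fingers":[-0.254,-0.254,-0.254,-0.254,-0.254,-0.254,-0.254]}'
python3 - <<'E'
from ov import *
d,I,pr,P=ov('pics/e14.png',[.537,-.242,.14],half=40,sc=7.5,jaw=.002)
E
```

```text
clock: 14.15
position: [0.5478, 0.102, 0.2167]
ee_rot: [0.001, 0.719, 0.695, -0.001]
contact_force: [-0.2, 0.3, -1.0]
width: 0.0318
clock: 14.65
position: [0.547, -0.0126, 0.2169]
ee_rot: [0.0, 0.816, 0.578, -0.001]
contact_force: [-0.0, 0.7, -0.6]
width: 0.0319
clock: 15.15
position: [0.5474, -0.128, 0.2169]
ee_rot: [0.0, 0.816, 0.579, -0.0]
contact_force: [0.2, -0.7, -1.3]
width: 0.0321
clock: 15.85
position: [0.5368, -0.2401, 0.2173]
ee_rot: [-0.001, 0.815, 0.58, 0.0]
contact_force: [0.7, 0.2, -0.9]
width: 0.0316
clk 15.9 pos [ 536.8 -240.1  217.5] yaw -19.13 z [-2.0e-04  1.2e-03 -1.0e+00] F [-0.6 -0.2 -1.1] w 32.02
```

View pics/e14.png

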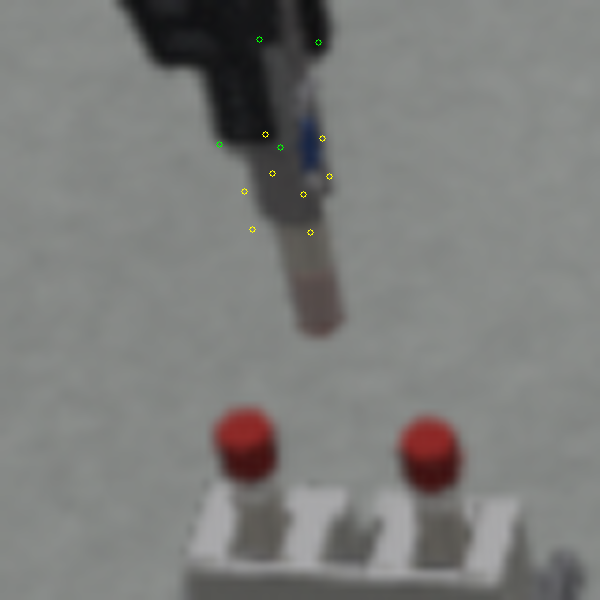

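```bash
python3 -m creep '{"slide":[[0,-0.01,-0.1],[0,-0.01,-0.25],[0,-0.01,-0.38],[0,-0.01,-0.45],[0,-0.01,-0.45],[0,-0.01,-0.45]],"twist":[[0,0,0],[0,0,0],[0,0,0],[0,0,0],[0,0,0],[0,0,0]],"fingers":[-0.254,-0.254,-0.254,-0.254,-0.254,-0.254]}'
python3 - <<'E'
from ov import *
d,I,pr,P=ov('pics/e15.png',[.537,-.242,.09],half=25,sc=12,jaw=.002)
for z in(.0415,.0855): cv2.circle(I,tuple(int(round(v)) for v in pr(P-[0,0,z])),3,(255,0,255),-1)
print(pr(P-[0,0,.0855]),pr(P-[0,0,.0415]), pr([.5367,-.2419,.048]), pr([.5455,-.2164,.0836]),pr([.5279,-.2673,.0836]))
m,o=blobs(d,'red'); x0,y0=[int(v)-25 for v in proj(d,[.537,-.242,.09])]
for u in o: print(u,(np.array(u[:2])-[x0,y0]+.5)*12-.5)
cv2.imwrite('pics/e15.png',I)
E
```

```text
clock: 16.5
position: [0.5372, -0.2429, 0.1506]
ee_rot: [0.0, 0.815, 0.58, 0.0]
contact_force: [-0.9, 0.2, -0.4]
width: 0.0319
clk 16.55 pos [ 537.4 -243.2  151.1] yaw -19.17 z [ 1.8e-03 -9.0e-04 -1.0e+00] F [ 0.6 -0.3 -1. ] w 31.79
[320.9951285  411.12555483] [287.58150844 241.32881474] [340.48083488 472.30497778] [461.05147197 347.17332878] [168.57816884 330.10489459]
(np.float64(4.98), np.float64(19.51), 356) [-1494.74 -2028.38]
(np.float64(352.75), np.float64(1.05), 165) [ 2678.5 -2249.9]
(np.float64(318.47), np.float64(35.07), 1805) [ 2267.14 -1841.66]
(np.float64(29.02), np.float64(71.64), 1840) [-1206.26 -1402.82]
(np.float64(480.06), np.float64(143.35), 31) [4206.22 -542.3 ]
(np.float64(468.29), np.float64(146.21), 38) [4064.98 -507.98]
(np.float64(493.68), np.float64(150.49), 37) [4369.66 -456.62]
(np.float64(510.58), np.float64(154.25), 12) [4572.46 -411.5 ]
(np.float64(503.45), np.float64(159.36), 44) [4486.9  -350.18]
(np.float64(366.24), np.float64(161.49), 41) [2840.38 -324.62]
(np.float64(491.17), np.float64(164.17), 41) [4339.54 -292.46]
(np.float64(337.96), np.float64(173.22), 45) [2501.02 -183.86]
(np.float64(487.78), np.float64(176.02), 45) [4298.86 -150.26]
(np.float64(500.88), np.float64(183.85), 41) [4456.06  -56.3 ]
(np.float64(372.02), np.float64(192.1), 50) [2909.74   42.7 ]
(np.float64(144.34), np.float64(216.23), 53) [177.58 332.26]
(np.float64(168.91), np.float64(217.66), 56) [472.42 349.42]
(np.float64(0.61), np.float64(269.17), 18) [-1547.18   967.54]
```

View pics/e15.png

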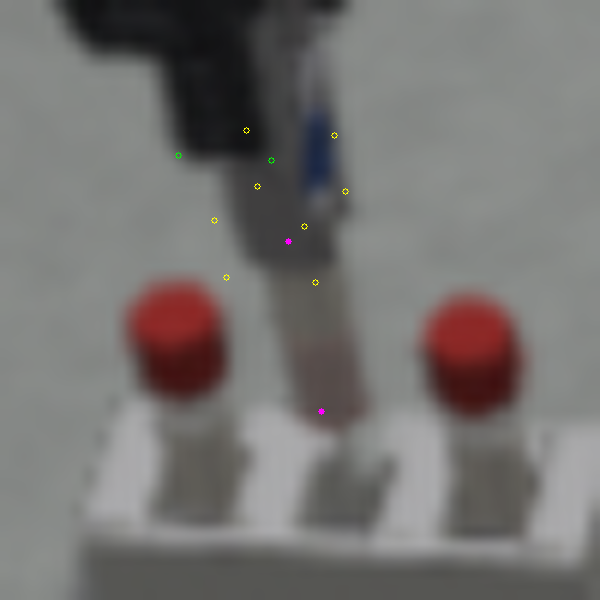

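Scene view: red caps at (178,332) and (472,349). The tube foot is at about (331,413), and the camera bias (+10,+2) is the same for tube and rack, so the slot target is (0.5368, −0.242). I'll correct and lower to the rim.

```bash
python3 -m creep '{"slide":[[-0.004,0.008,-0.03],[-0.004,0.008,-0.07],[-0.004,0.008,-0.1],[-0.004,0.008,-0.1],[-0.004,0.008,-0.1]],"twist":[[0,0,0],[0,0,0],[0,0,0],[0,0,0],[0,0,0]],"fingers":[-0.254,-0.254,-0.254,-0.254,-0.254]}'
python3 - <<'E'
from ov import *
d,I,pr,P=ov('pics/e16.png',[.537,-.242,.08],half=25,sc=12,jaw=.002)
for z in(.0415,.0855): cv2.circle(I,tuple(int(round(v)) for v in pr(P-[0,0,z])),3,(255,0,255),-1)
cv2.imwrite('pics/e16.png',I)
E
```

```text
clock: 17.05
position: [0.536, -0.242, 0.1348]
ee_rot: [-0.0, 0.815, 0.579, -0.0]
contact_force: [0.0, -0.4, -0.9]
width: 0.0319
clk 17.1 pos [ 536.1 -242.1  135. ] yaw -19.2 z [ 2.e-04 -1.e-04 -1.e+00] F [-0.  -0.1 -0.4] w 31.87
```

View pics/e16.png

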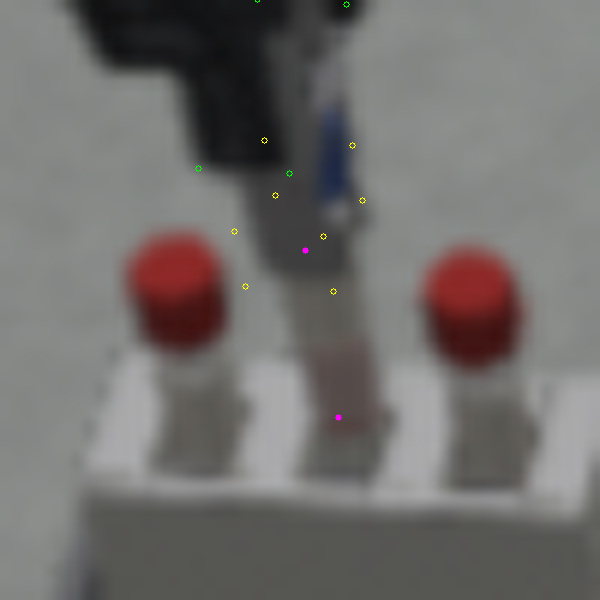

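Foot sits between the walls at (345,425). Now I'll descend and feel.

```bash
python3 -m creep '{"slide":[[0.004,0,-0.01],[0.004,0,-0.02],[0.004,0,-0.02]],"twist":[[0,0,0],[0,0,0],[0,0,0]],"fingers":[-0.254,-0.254,-0.254]}'
python3 -m creep '{"slide":[[0,0,-0.01],[0,0,-0.02],[0,0,-0.02]],"twist":[[0,0,0],[0,0,0],[0,0,0]],"fingers":[-0.254,-0.254,-0.254]}'
```

```text
clock: 17.4
position: [0.5365, -0.2419, 0.1318]
ee_rot: [-0.0, 0.815, 0.579, -0.0]
contact_force: [-0.3, 0.7, -1.2]
width: 0.0318
clock: 17.7
position: [0.5365, -0.2419, 0.1287]
ee_rot: [-0.0, 0.815, 0.579, -0.0]
contact_force: [-0.3, 0.5, -0.8]
width: 0.0321
```

```bash
python3 -m creep '{"slide":[[0,0,-0.01],[0,0,-0.013]],"twist":[[0,0,0],[0,0,0]],"fingers":[-0.254,-0.254]}'
python3 -m creep '{"slide":[[0,0,-0.01],[0,0,-0.013]],"twist":[[0,0,0],[0,0,0]],"fingers":[-0.254,-0.254]}'
python3 -m creep '{"slide":[[0,0,-0.007],[0,0,-0.007]],"twist":[[0,0,0],[0,0,0]],"fingers":[-0.254,-0.254]}'
```

```text
clock: 17.9
position: [0.5366, -0.2419, 0.1269]
ee_rot: [-0.0, 0.815, 0.579, 0.0]
contact_force: [-0.1, 0.9, -0.1]
width: 0.0321
clock: 18.1
position: [0.5365, -0.2419, 0.1249]
ee_rot: [-0.0, 0.815, 0.579, -0.0]
contact_force: [0.3, -0.6, -1.3]
width: 0.0321
clock: 18.3
position: [0.5365, -0.2419, 0.1239]
ee_rot: [-0.0, 0.815, 0.579, -0.0]
contact_force: [-0.1, -0.3, 0.0]
width: 0.0321
```

```bash
python3 -m creep '{"slide":[[0,0,-0.007],[0,0,-0.013],[0,0,-0.013]],"twist":[[0,0,0],[0,0,0],[0,0,0]],"fingers":[-0.254,-0.254,-0.254]}'
python3 - <<'E'
from ov import *
d,I,pr,P=ov('pics/e17.png',[.537,-.242,.08],half=25,sc=12,jaw=.002)
for z in(.0415,.0855): cv2.circle(I,tuple(int(round(v)) for v in pr(P-[0,0,z])),3,(255,0,255),-1)
cv2.imwrite('pics/e17.png',I)
E
```

```text
clock: 18.6
position: [0.5364, -0.2419, 0.1221]
ee_rot: [-0.0, 0.815, 0.579, -0.0]
contact_force: [-1.1, 0.6, 0.9]
width: 0.0321
clk 18.65 pos [ 536.4 -241.9  122.1] yaw -19.19 z [-3.e-04  0.e+00 -1.e+00] F [-0.   0.1 -0.2] w 31.78
```

View pics/e17.png

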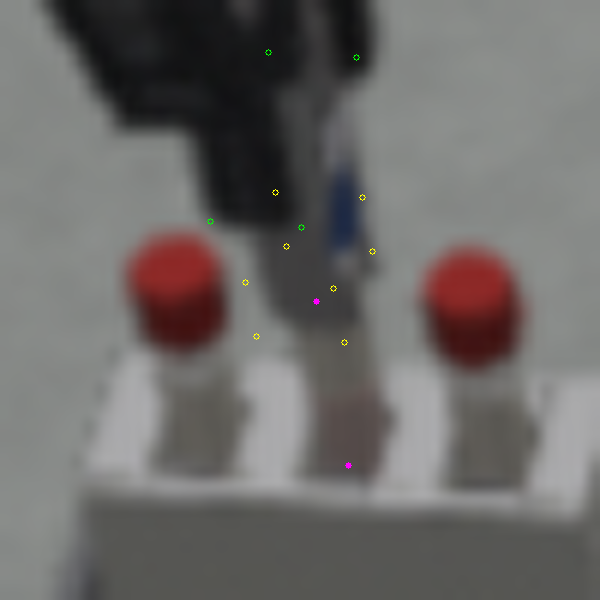

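```bash
python3 -m creep '{"slide":[[0,0,-0.007],[0,0,-0.013]],"twist":[[0,0,0],[0,0,0]],"fingers":[-0.254,-0.254]}' | egrep 'pos|force|width'
python3 -m creep '{"slide":[[0,0,-0.007],[0,0,-0.013]],"twist":[[0,0,0],[0,0,0]],"fingers":[-0.254,-0.254]}'| egrep 'pos|force|width'
python3 -m creep '{"slide":[[0,0,-0.007]],"twist":[[0,0,0]],"fingers":[-0.254]}'| egrep 'pos|force|width'
```

```text
position: [0.5364, -0.242, 0.1205]
contact_force: [-1.8, -0.0, 2.6]
width: 0.0322
position: [0.5365, -0.242, 0.1184]
contact_force: [-1.1, -0.4, 4.9]
width: 0.0319
position: [0.5367, -0.242, 0.1174]
contact_force: [-1.4, -0.5, 2.9]
width: 0.0317
```

```bash
python3 - <<'E'
from ov import *
d,I,pr,P=ov('pics/e18.png',[.537,-.242,.08],half=25,sc=12,jaw=.002)
for z in(.0415,.0855): cv2.circle(I,tuple(int(round(v)) for v in pr(P-[0,0,z])),3,(255,0,255),-1)
cv2.imwrite('pics/e18.png',I)
E
```

```text
clk 19.2 pos [ 536.7 -242.   117. ] yaw -19.2 z [ 1.e-04 -0.e+00 -1.e+00] F [-1.1 -1.1 -0.2] w 32.15
```

View pics/e18.png

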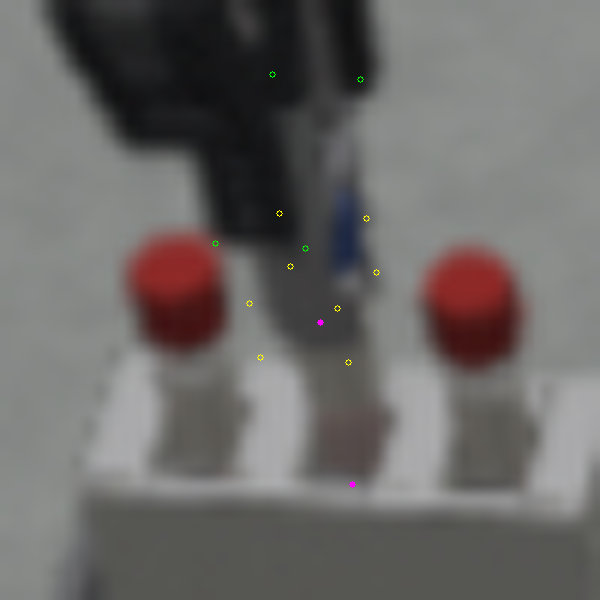

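Pink label edge moved from y≈390 to 408, so the tube follows down. Continuing.

```bash
python3 -m creep '{"slide":[[0,0,-0.007],[0,0,-0.013]],"twist":[[0,0,0],[0,0,0]],"fingers":[-0.254,-0.254]}' | egrep 'pos|force|width'
python3 -m creep '{"slide":[[0,0,-0.007],[0,0,-0.007]],"twist":[[0,0,0],[0,0,0]],"fingers":[-0.254,-0.254]}'| egrep 'pos|force|width'
python3 -m creep '{"slide":[[0,0,-0.007],[0,0,-0.007]],"twist":[[0,0,0],[0,0,0]],"fingers":[-0.254,-0.254]}'| egrep 'pos|force|width'
```

```text
position: [0.5368, -0.242, 0.1152]
contact_force: [-2.5, 0.3, 4.0]
width: 0.0317
position: [0.5367, -0.242, 0.114]
contact_force: [-1.0, -0.7, 1.7]
width: 0.0316
position: [0.5367, -0.242, 0.113]
contact_force: [-1.1, 0.1, 2.1]
width: 0.0319
```

```bash
python3 - <<'E'
from ov import *
d,I,pr,P=ov('pics/e19.png',[.537,-.242,.08],half=25,sc=12,jaw=.002)
for z in(.0075,.0235): cv2.circle(I,tuple(int(round(v)) for v in pr(P-[0,0,z])),3,(255,0,255),-1)
cv2.imwrite('pics/e19.png',I)
print(blobs(d,'blue',4)[1])
E
```

```text
clk 19.85 pos [ 536.7 -242.   113. ] yaw -19.19 z [ 1.e-04  0.e+00 -1.e+00] F [-1.2 -0.4  2. ] w 31.87
[]
```

View pics/e19.png

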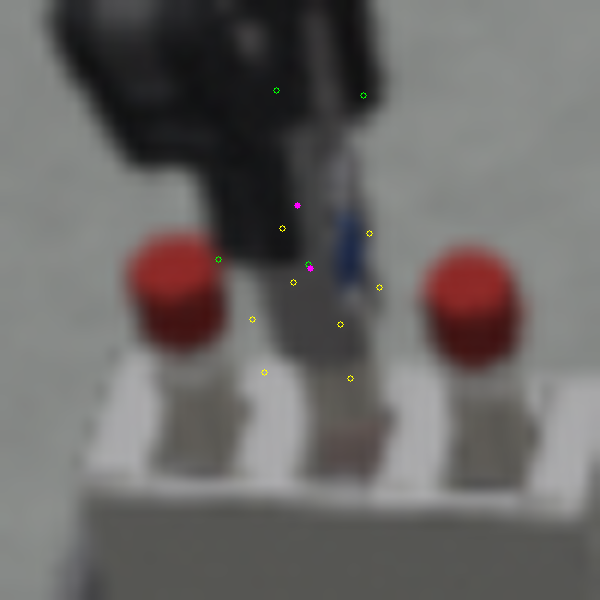

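Jaws and cap both moved 37–38 px over 9.1 mm, as expected, so nothing is slipping. Pressing on by feel.

```bash
for i in 1 ; do python3 -m creep '{"slide":[[0,0,-0.007],[0,0,-0.007]],"twist":[[0,0,0],[0,0,0]],"fingers":[-0.254,-0.254]}'| egrep 'pos|force|width'; done
python3 -m creep '{"slide":[[0,0,-0.007],[0,0,-0.007]],"twist":[[0,0,0],[0,0,0]],"fingers":[-0.254,-0.254]}'| egrep 'pos|force|width'
python3 -m creep '{"slide":[[0,0,-0.007],[0,0,-0.007]],"twist":[[0,0,0],[0,0,0]],"fingers":[-0.254,-0.254]}'| egrep 'pos|force|width'
python3 -m creep '{"slide":[[0,0,-0.007],[0,0,-0.007]],"twist":[[0,0,0],[0,0,0]],"fingers":[-0.254,-0.254]}'| egrep 'pos|force|width'
```

```text
position: [0.5367, -0.242, 0.112]
contact_force: [-0.7, 0.3, 2.5]
width: 0.0318
position: [0.5367, -0.242, 0.111]
contact_force: [-1.4, -0.1, 3.6]
width: 0.0319
position: [0.5366, -0.242, 0.1099]
contact_force: [-1.2, -0.7, 2.5]
width: 0.0314
position: [0.5366, -0.242, 0.1088]
contact_force: [-1.5, -0.5, 3.2]
width: 0.0316
```

```bash
python3 - <<'E'
from ov import *
import glob
I0=cv2.imread('pics/e19.png')
d,I,pr,P=ov('pics/e20.png',[.537,-.242,.08],half=25,sc=12,jaw=.002)
A=np.hstack([I0[:600,150:450],I[:600,150:450]]); A=np.clip(A.astype(float)*1.8,0,255).astype(np.uint8); cv2.imwrite('pics/e20c.png',A)
E
```

```text
clk 20.7 pos [ 536.7 -242.   108.8] yaw -19.2 z [ 1.e-04 -0.e+00 -1.e+00] F [-1.6  0.9  2.8] w 31.97
```

View pics/e20c.png

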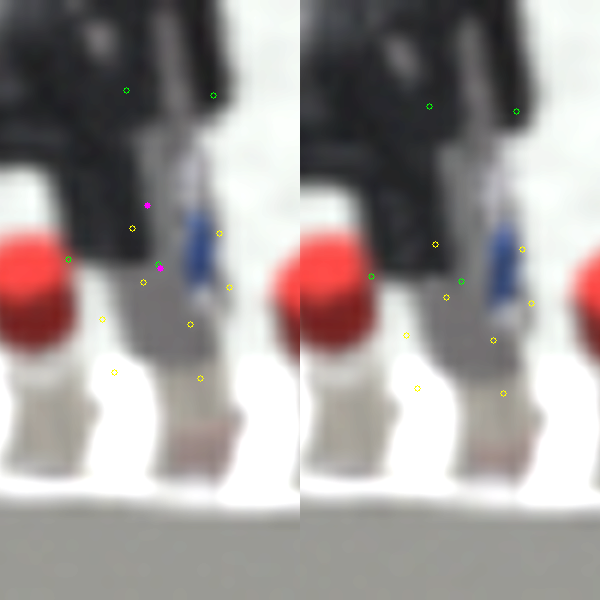

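Pink band and cap still go down together (418→432). Continuing to feel for the bottom.

```bash
python3 -m creep '{"slide":[[0,0,-0.007],[0,0,-0.007]],"twist":[[0,0,0],[0,0,0]],"fingers":[-0.254,-0.254]}'| egrep 'pos|force|width'
python3 -m creep '{"slide":[[0,0,-0.007],[0,0,-0.007]],"twist":[[0,0,0],[0,0,0]],"fingers":[-0.254,-0.254]}'| egrep 'pos|force|width'
python3 -m creep '{"slide":[[0,0,-0.007],[0,0,-0.007]],"twist":[[0,0,0],[0,0,0]],"fingers":[-0.254,-0.254]}'| egrep 'pos|force|width'
python3 -m creep '{"slide":[[0,0,-0.007],[0,0,-0.007]],"twist":[[0,0,0],[0,0,0]],"fingers":[-0.254,-0.254]}'| egrep 'pos|force|width'
python3 -m creep '{"slide":[[0,0,-0.007],[0,0,-0.007]],"twist":[[0,0,0],[0,0,0]],"fingers":[-0.254,-0.254]}'| egrep 'pos|force|width'
```

```text
position: [0.5366, -0.242, 0.1078]
contact_force: [-1.5, 1.4, 2.7]
width: 0.0321
position: [0.5366, -0.242, 0.1067]
contact_force: [-1.8, -0.3, 4.1]
width: 0.0316
position: [0.5366, -0.2419, 0.1056]
contact_force: [-1.7, 1.0, 3.4]
width: 0.0317
position: [0.5366, -0.2419, 0.1045]
contact_force: [-2.0, 0.2, 2.5]
width: 0.0322
position: [0.5366, -0.242, 0.1036]
contact_force: [-1.9, -0.7, 3.7]
width: 0.0318
```

```bash
python3 - <<'E'
from ov import *
I0=cv2.imread('pics/e20.png')
d,I,pr,P=ov('pics/e21.png',[.537,-.242,.08],half=25,sc=12,jaw=.002)
A=np.hstack([I0[:600,150:450],I[:600,150:450]]); A=np.clip(A.astype(float)*1.5,0,255).astype(np.uint8); cv2.imwrite('pics/e21c.png',A)
E
```

```text
clk 21.75 pos [ 536.6 -241.9  103.6] yaw -19.19 z [-0.  0. -1.] F [-0.1  0.3  3.8] w 31.97
```

View pics/e21c.png

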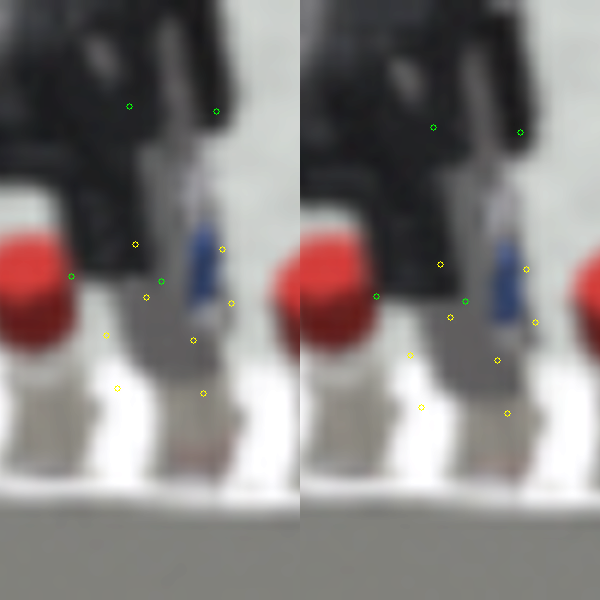

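```bash
python3 -m creep '{"slide":[[0,0,-0.007],[0,0,-0.007]],"twist":[[0,0,0],[0,0,0]],"fingers":[-0.254,-0.254]}'| egrep 'pos|force|width'
python3 -m creep '{"slide":[[0,0,-0.007],[0,0,-0.007]],"twist":[[0,0,0],[0,0,0]],"fingers":[-0.254,-0.254]}'| egrep 'pos|force|width'
python3 -m creep '{"slide":[[0,0,-0.007],[0,0,-0.007]],"twist":[[0,0,0],[0,0,0]],"fingers":[-0.254,-0.254]}'| egrep 'pos|force|width'
```

```text
position: [0.5368, -0.242, 0.1034]
contact_force: [-1.3, 1.2, 7.1]
width: 0.032
position: [0.5371, -0.2422, 0.1032]
contact_force: [-2.9, 1.3, 12.1]
width: 0.0316
position: [0.5373, -0.2424, 0.1031]
contact_force: [-4.4, 1.4, 16.5]
width: 0.0318
```

The force climbs from 3 to 16.5 N while z stays at 0.1031–0.1034, so the foot stands on the insert (about 18 mm up, within 12–28). I'll ease the push, open and lift off.

```bash
python3 -m creep '{"slide":[[0,0,0],[0,0,0],[0,0,0.008],[0,0,0.013],[0,0,0.013],[0,0,0.013],[0,0,0.013],[0,0,0.013],[0,0,0.013]],"twist":[[0,0,0],[0,0,0],[0,0,0],[0,0,0],[0,0,0],[0,0,0],[0,0,0],[0,0,0],[0,0,0]],"fingers":[-0.254,-0.254,-0.27,-0.3,-0.33,-0.36,-0.39,-0.39,-0.39]}' 30
python3 - <<'E'
from ov import *
d,I,pr,P=ov('pics/e22.png',[.537,-.242,.08],half=25,sc=12,jaw=.0055)
E
```

```text
clock: 23.25
position: [0.5371, -0.2421, 0.1029]
ee_rot: [0.0, 0.815, 0.579, 0.0]
contact_force: [-0.9, 0.7, 7.0]
width: 0.0271
clk 23.3 pos [ 537.  -242.1  102.9] yaw -19.2 z [ 1.e-03 -4.e-04 -1.e+00] F [-2.1 -0.5  5.7] w 26.89
```

View pics/e22.png

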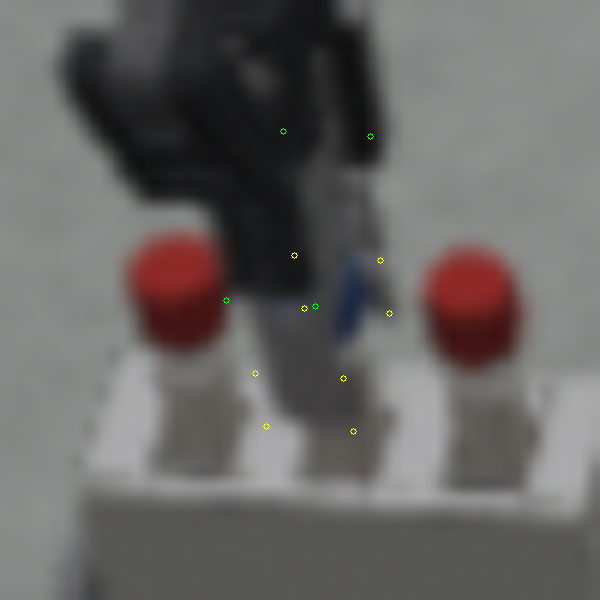

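```bash
python3 -m creep '{"slide":[[0,0,0.013],[0,0,0.03],[0,0,0.05],[0,0,0.07],[0,0,0.09],[0,0,0.09]],"twist":[[0,0,0],[0,0,0],[0,0,0],[0,0,0],[0,0,0],[0,0,0]],"fingers":[-0.395,-0.395,-0.395,-0.395,-0.395,-0.395]}'
python3 - <<'E'
from ov import *
d,I,pr,P=ov('pics/e23.png',[.537,-.242,.08],half=25,sc=12,jaw=.0055)
E
```

```text
clock: 23.9
position: [0.537, -0.2422, 0.1165]
ee_rot: [0.001, 0.815, 0.579, 0.0]
contact_force: [1.1, -0.4, 0.3]
width: 0.0263
clk 23.95 pos [ 536.8 -242.1  116.3] yaw -19.19 z [ 7.e-04 -4.e-04 -1.e+00] F [ 0.1  0.2 -0.5] w 26.75
```

View pics/e23.png

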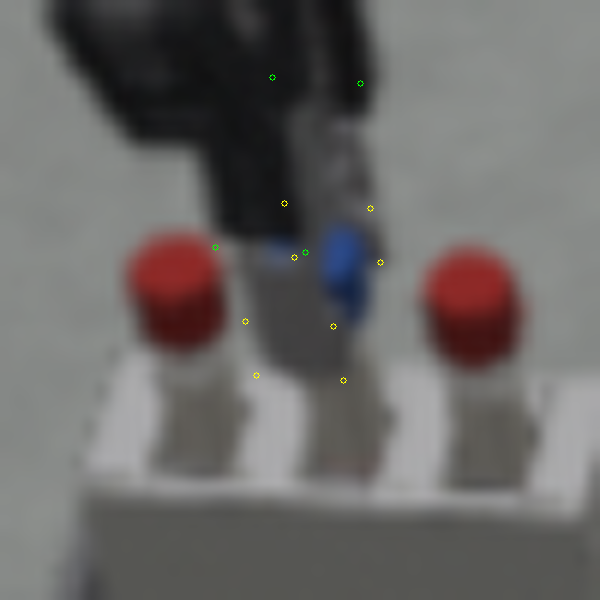

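Cap stays down while the forceps rise. I'll continue up until clear.

```bash
python3 -m creep '{"slide":[[0,0,0.02],[0,0,0.05],[0,0,0.08],[0,0,0.12],[0,0,0.16],[0,0,0.2],[0,0,0.26],[0,0,0.4],[0,0,0.6],[0,0,0.6]],"twist":[[0,0,0],[0,0,0],[0,0,0],[0,0,0],[0,0,0],[0,0,0],[0,0,0],[0,0,0],[0,0,0],[0,0,0]],"fingers":[-0.395,-0.395,-0.395,-0.395,-0.395,-0.395,-0.395,-0.35,-0.3,-0.25]}'
python3 - <<'E'
from ov import *
d,I,pr,P=ov('pics/e24.png',[.537,-.242,.1],half=40,sc=7.5,jaw=0)
print(blobs(d,'blue')[1],[o for o in blobs(d,'red')[1] if 100<o[0]<200])
E
```

```text
clock: 24.95
position: [0.539, -0.2434, 0.2108]
ee_rot: [0.004, 0.815, 0.579, 0.002]
contact_force: [0.7, -0.3, 0.2]
width: 0.0323
clk 25.0 pos [ 538.  -242.8  208.6] yaw -19.19 z [ 0.0048 -0.0029 -1.    ] F [ 0.6 -0.4 -1.3] w 31.88
[(np.float64(156.0), np.float64(214.96), 56)] [(np.float64(144.3), np.float64(216.28), 54), (np.float64(168.85), np.float64(217.62), 55)]
```

View pics/e24.png

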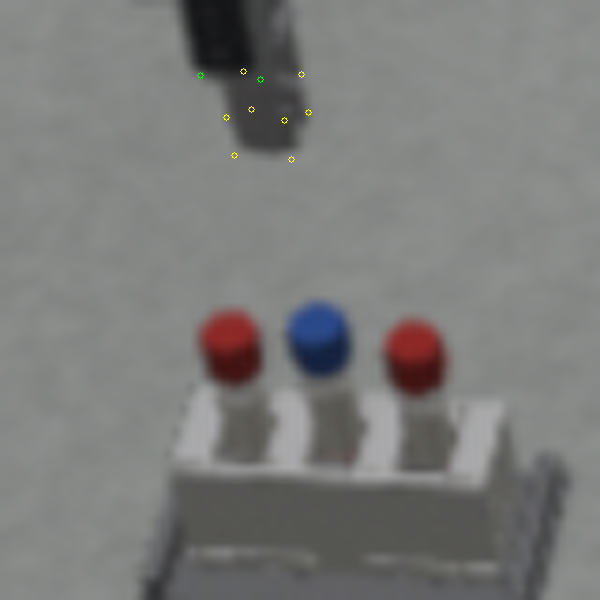

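The tube stands upright between the reds, blue cap at (319,340), reds at (232,348) and (415,357). Now I'll return to the stand, turning +107.3°.

```bash
python3 -m creep '{"slide":[[0.07,0.15,0],[0.07,0.3,0],[0.07,0.45,0],[0.07,0.6,0],[0.07,0.75,0],[0.07,0.83,0],[0.07,0.83,0]],"twist":[[0,0,0.149],[0,0,0.149],[0,0,0.149],[0,0,0.149],[0,0,0.149],[0,0,0.149],[0,0,0.149]],"fingers":[-0.235,-0.235,-0.235,-0.235,-0.235,-0.235,-0.235]}' 20
python3 -m creep '{"slide":[[0.07,0.15,0],[0.07,0.3,0],[0.07,0.45,0],[0.07,0.6,0],[0.07,0.75,0],[0.07,0.83,0],[0.07,0.83,0],[0.07,0.83,0],[0.07,0.83,0]],"twist":[[0,0,0.149],[0,0,0.149],[0,0,0.149],[0,0,0.149],[0,0,0.149],[0,0,0.149],[0,0,0.149],[0,0,0.149],[0,0,0.149]],"fingers":[-0.235,-0.235,-0.235,-0.235,-0.235,-0.235,-0.235,-0.235,-0.235]}'
python3 - <<'E'
from ov import *
d,I,pr,P=ov('pics/e25.png',[.559,.005,.15],half=40,sc=7.5,jaw=0)
grab('top'); t=load('top')
u=blobs(t,'blue')[1]; v=blobs(d,'blue')[1]; print(u,v)
if u and v: print(tri(t,u[0][:2],d,v[0][:2]))
ru=[o for o in blobs(t,'red')[1] if 330<o[0]<400]; rv=[o for o in blobs(d,'red')[1] if 100<o[0]<200]; print(ru,rv)
E
```

```text
clock: 25.7
position: [0.5461, -0.1153, 0.2048]
ee_rot: [-0.001, 0.464, 0.886, 0.0]
contact_force: [0.7, 0.1, -0.5]
width: 0.0326
clock: 26.6
position: [0.5572, 0.007, 0.2052]
ee_rot: [-0.001, 0.017, 1.0, 0.0]
contact_force: [0.5, 0.4, -0.4]
width: 0.0329
clk 26.65 pos [557.3   6.8 205.4] yaw 88.03 z [-1.2e-03  1.0e-04 -1.0e+00] F [ 0.7 -0.4 -0.9] w 32.86
[(np.float64(359.62), np.float64(187.1), 50)] [(np.float64(155.95), np.float64(215.02), 55)]
(array([ 0.53768419, -0.24222355,  0.09053499]), np.float64(0.0032500660389990694))
[(np.float64(347.5), np.float64(184.21), 48), (np.float64(369.66), np.float64(191.51), 47)] [(np.float64(144.3), np.float64(216.28), 54), (np.float64(168.85), np.float64(217.62), 55)]
```

View pics/e25.png

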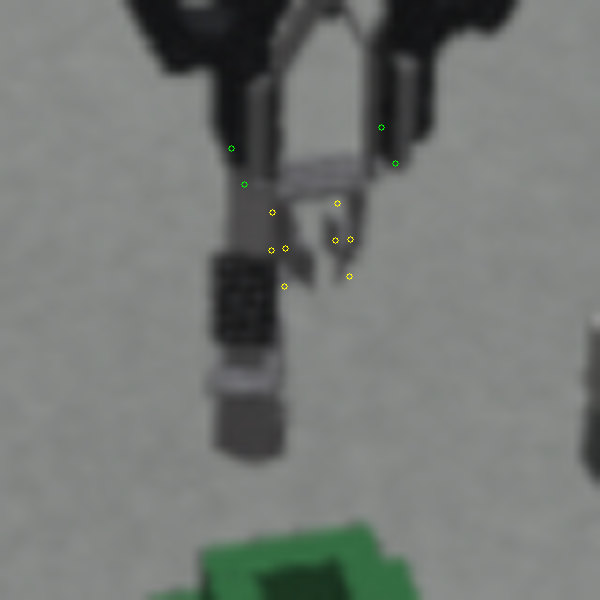

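```bash
python3 - <<'E'
from h import *
d=load('scene'); x,y=[int(v) for v in proj(d,[.537,-.242,.08])]
I=cv2.resize(d['img'][y-25:y+25,x-25:x+25],None,fx=12,fy=12,interpolation=cv2.INTER_CUBIC)
L=[cv2.imread('pics/%s.png'%k) for k in('e22','e23')]+[I]
A=np.hstack([cv2.resize(np.clip(i[200:500,270:420].astype(float)*1.8,0,255).astype(np.uint8),(264,528)) for i in L]); cv2.imwrite('pics/e26.png',A)
for i in L: print(np.round(i[380:490:6,320:370].mean(1)[:,2]-i[380:490:6,320:370].mean(1)[:,1],1).tolist()); 
for i in L: print(np.round(i[380:490:6,320:370].mean((1,2)),0).tolist())
E
```

```text
[1.3, 1.5, 1.7, 1.6, 1.6, 1.8, 1.7, 1.6, 1.7, 2.1, 2.2, 2.3, 2.8, 3.5, 4.5, 5.4, 4.7, 2.7, 1.1]
[2.3, 2.3, 2.3, 2.2, 2.2, 2.3, 2.3, 2.0, 2.0, 1.9, 2.0, 2.1, 3.6, 6.0, 6.9, 5.8, 3.9, 2.2, 0.7]
[2.3, 2.4, 2.5, 2.6, 2.7, 2.6, 2.4, 2.3, 2.3, 2.3, 2.3, 2.0, 3.4, 6.1, 7.1, 5.6, 3.4, 1.7, 0.5]
[80.0, 70.0, 69.0, 68.0, 67.0, 67.0, 69.0, 73.0, 79.0, 83.0, 84.0, 86.0, 87.0, 87.0, 89.0, 92.0, 106.0, 124.0, 140.0]
[86.0, 85.0, 87.0, 88.0, 89.0, 89.0, 88.0, 88.0, 88.0, 88.0, 88.0, 88.0, 88.0, 88.0, 90.0, 93.0, 104.0, 119.0, 132.0]
[90.0, 88.0, 87.0, 87.0, 87.0, 87.0, 88.0, 87.0, 87.0, 87.0, 87.0, 87.0, 87.0, 87.0, 90.0, 92.0, 103.0, 117.0, 131.0]
```

View pics/e26.png

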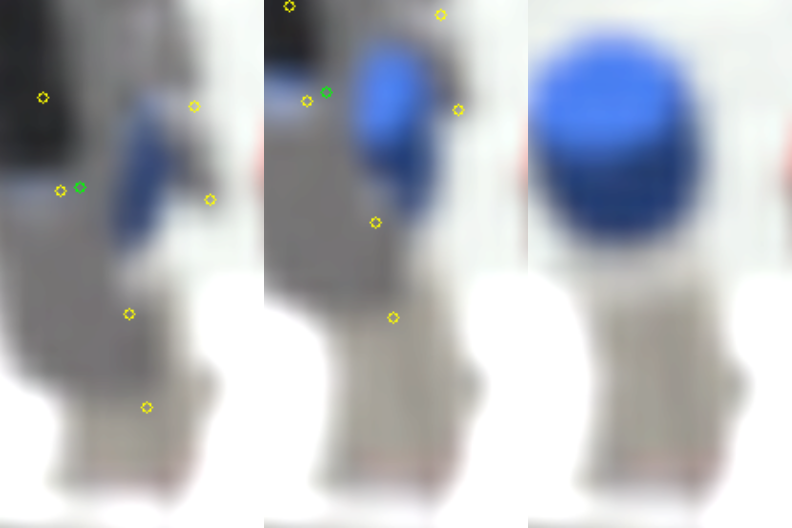

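The pink band shows the tube about 1 mm higher after lift-off than when pressed. Triangulated cap centre z = 90.5 mm puts the top about 1–2 mm above the 95.6 mm felt when home, so lifting off probably dragged the tube up. I'll go back and press the cap home from above with the shut jaws' feet, which can't drag it up again.

```bash
python3 -m creep '{"slide":[[-0.065,-0.2,0],[-0.065,-0.45,0],[-0.065,-0.7,0],[-0.065,-0.83,0],[-0.065,-0.83,0]],"twist":[[0,0,0],[0,0,0],[0,0,0],[0,0,0],[0,0,0]],"fingers":[-0.235,-0.235,-0.235,-0.235,-0.235]}'
python3 -m creep '{"slide":[[-0.065,-0.2,0],[-0.065,-0.45,0],[-0.065,-0.7,0],[-0.065,-0.83,0],[-0.065,-0.83,0],[-0.065,-0.83,-0.2],[-0.065,-0.83,-0.36],[-0.065,-0.83,-0.36],[-0.065,-0.83,-0.36]],"twist":[[0,0,0],[0,0,0],[0,0,0],[0,0,0],[0,0,0],[0,0,0],[0,0,0],[0,0,0],[0,0,0]],"fingers":[-0.235,-0.235,-0.235,-0.235,-0.235,-0.235,-0.235,-0.235,-0.235]}'
python3 - <<'E'
from ov import *
d,I,pr,P=ov('pics/e27.png',[.537,-.242,.1],half=30,sc=10,jaw=0.001)
E
```

```text
clock: 27.2
position: [0.5479, -0.1206, 0.2058]
ee_rot: [0.0, 0.019, 1.0, -0.001]
contact_force: [0.1, 0.3, -0.1]
width: 0.0328
clock: 28.1
position: [0.5383, -0.2406, 0.1521]
ee_rot: [-0.0, 0.016, 1.0, 0.001]
contact_force: [-1.2, -0.1, 0.8]
width: 0.0325
clk 28.15 pos [ 538.9 -241.2  153. ] yaw 88.13 z [ 1.4e-03 -1.0e-04 -1.0e+00] F [ 1.2 -1.   1.2] w 32.77
```

View pics/e27.png

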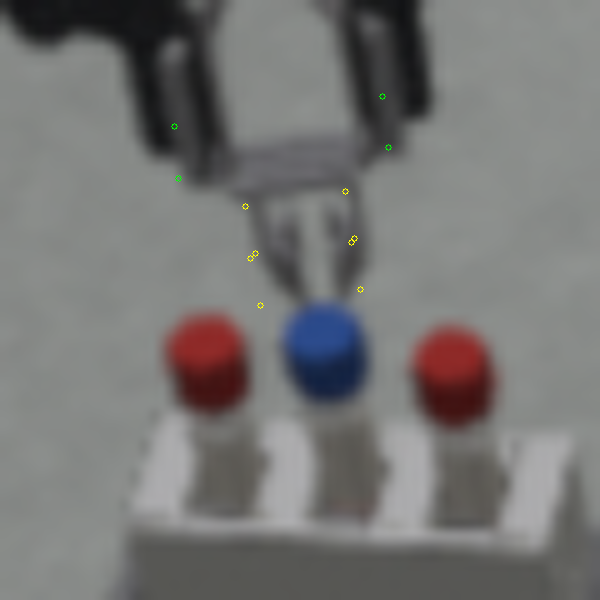

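Jaw feet at (298,300) and (343,300) are over the blue cap (325,320). Lowering onto it.

```bash
python3 -m creep '{"slide":[[-0.004,-0.003,-0.03],[-0.004,-0.003,-0.06],[-0.004,-0.003,-0.085],[-0.004,-0.003,-0.085]],"twist":[[0,0,0],[0,0,0],[0,0,0],[0,0,0]],"fingers":[-0.235,-0.235,-0.235,-0.235]}'| egrep 'pos|force|width'
python3 -m creep '{"slide":[[0,0,-0.007],[0,0,-0.013],[0,0,-0.013]],"twist":[[0,0,0],[0,0,0],[0,0,0]],"fingers":[-0.235,-0.235,-0.235]}'| egrep 'pos|force|width'
python3 -m creep '{"slide":[[0,0,-0.007],[0,0,-0.007]],"twist":[[0,0,0],[0,0,0]],"fingers":[-0.235,-0.235]}'| egrep 'pos|force|width'
```

```text
position: [0.5372, -0.2422, 0.1388]
contact_force: [-0.6, -0.2, -0.2]
width: 0.0327
position: [0.5375, -0.2425, 0.1372]
contact_force: [0.2, -0.2, -0.9]
width: 0.0325
position: [0.5375, -0.2424, 0.1361]
contact_force: [0.4, 0.2, -0.6]
width: 0.0328
```

```bash
python3 -m creep '{"slide":[[0,0,-0.004],[0,0,-0.004]],"twist":[[0,0,0],[0,0,0]],"fingers":[-0.235,-0.235]}'| egrep 'pos|force|width'
python3 -m creep '{"slide":[[0,0,-0.005],[0,0,-0.005]],"twist":[[0,0,0],[0,0,0]],"fingers":[-0.235,-0.235]}'| egrep 'pos|force|width'
python3 -m creep '{"slide":[[0,0,-0.005],[0,0,-0.005]],"twist":[[0,0,0],[0,0,0]],"fingers":[-0.235,-0.235]}'| egrep 'pos|force|width'
python3 -m creep '{"slide":[[0,0,-0.005],[0,0,-0.005]],"twist":[[0,0,0],[0,0,0]],"fingers":[-0.235,-0.235]}'| egrep 'pos|force|width'
```

```text
position: [0.5376, -0.2424, 0.1358]
contact_force: [0.3, 0.3, -0.2]
width: 0.0327
position: [0.5378, -0.2426, 0.1356]
contact_force: [-1.5, 0.7, 4.0]
width: 0.0326
position: [0.5382, -0.2428, 0.1355]
contact_force: [-0.4, -0.1, 7.5]
width: 0.0325
position: [0.5385, -0.243, 0.1353]
contact_force: [-0.8, 0.7, 9.8]
width: 0.0324
```

```bash
python3 -m creep '{"slide":[[0,0,-0.006],[0,0,-0.006]],"twist":[[0,0,0],[0,0,0]],"fingers":[-0.235,-0.235]}'| egrep 'pos|force|width'
python3 -m creep '{"slide":[[0,0,-0.006],[0,0,-0.006],[0,0,-0.006]],"twist":[[0,0,0],[0,0,0],[0,0,0]],"fingers":[-0.235,-0.235,-0.235]}'| egrep 'pos|force|width'
python3 - <<'E'
from ov import *
d,I,pr,P=ov('pics/e28.png',[.537,-.242,.08],half=25,sc=12,jaw=0.001)
print(np.round(I[380:490:6,320:370].mean(1)[:,2]-I[380:490:6,320:370].mean(1)[:,1],1).tolist())
E
```

```text
position: [0.539, -0.2433, 0.1352]
contact_force: [-1.9, 0.4, 11.8]
width: 0.0326
position: [0.5395, -0.2435, 0.135]
contact_force: [-1.2, 1.0, 15.6]
width: 0.0329
clk 30.4 pos [ 539.4 -243.5  135. ] yaw 88.09 z [ 0.0055 -0.0031 -1.    ] F [-1.2  0.4 15. ] w 32.69
[1.8, 1.9, 2.2, 2.4, 2.7, 2.6, 2.6, 2.7, 2.6, 2.4, 2.4, 2.6, 3.1, 4.3, 5.1, 5.1, 4.1, 2.5, 0.9]
```

View pics/e28.png

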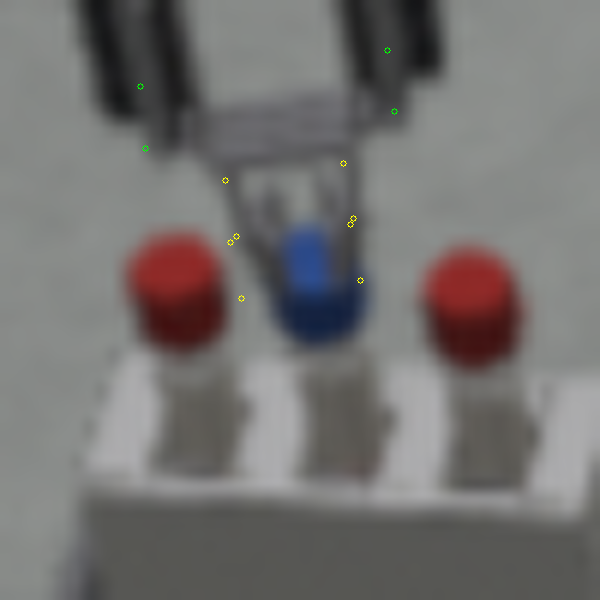

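The pink profile again matches the pressed-home state, at 15 N with no further motion. Lifting straight off.

```bash
python3 -m creep '{"slide":[[0,0,0.01],[0,0,0.02],[0,0,0.03],[0,0,0.05],[0,0,0.1],[0,0,0.2],[0,0,0.45],[0,0,0.5],[0,0,0.5]],"twist":[[0,0,0],[0,0,0],[0,0,0],[0,0,0],[0,0,0],[0,0,0],[0,0,0],[0,0,0],[0,0,0]],"fingers":[-0.235,-0.235,-0.235,-0.235,-0.235,-0.235,-0.235,-0.235,-0.235]}'
python3 - <<'E'
from ov import *
d,I,pr,P=ov('pics/e29.png',[.537,-.242,.08],half=25,sc=12,jaw=0.001)
print(np.round(I[380:490:6,320:370].mean(1)[:,2]-I[380:490:6,320:370].mean(1)[:,1],1).tolist())
print(blobs(d,'blue')[1])
E
```

```text
clock: 31.3
position: [0.5385, -0.243, 0.2084]
ee_rot: [0.002, 0.017, 1.0, -0.001]
contact_force: [0.5, -0.6, -0.5]
width: 0.0326
clk 31.35 pos [ 537.6 -242.4  206.7] yaw 88.09 z [ 6.e-04 -2.e-04 -1.e+00] F [ 0.6 -0.4 -0.9] w 32.36
[2.6, 2.6, 2.4, 2.1, 2.1, 2.3, 2.5, 2.4, 2.1, 2.2, 2.4, 2.2, 3.8, 6.5, 7.4, 6.2, 3.9, 2.2, 0.7]
[(np.float64(156.0), np.float64(215.07), 58)]
```

View pics/e29.png

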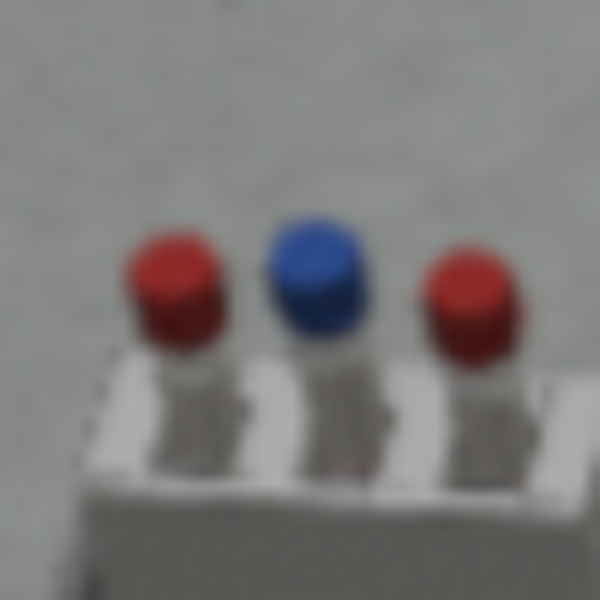

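The blue centroid (156.0, 215.07) is unchanged from before the re-press. Both feels agree on the cap top (95.95 and 96.15 mm), and the second press was stiff from first touch. So the tube had stayed home, and the pink-band change was shading from the gripper. Back to the stand.

```bash
python3 -m creep '{"slide":[[0.07,0.2,0],[0.07,0.45,0],[0.07,0.7,0],[0.07,0.828,0],[0.07,0.828,0]],"twist":[[0,0,0],[0,0,0],[0,0,0],[0,0,0],[0,0,0]],"fingers":[-0.235,-0.235,-0.235,-0.235,-0.235]}'| egrep 'pos|force|width'
python3 -m creep '{"slide":[[0.07,0.2,0],[0.07,0.45,0],[0.07,0.7,0],[0.07,0.828,0],[0.07,0.828,0],[0.07,0.828,-0.2],[0.07,0.828,-0.45],[0.07,0.828,-0.7],[0.07,0.828,-0.77],[0.07,0.828,-0.77],[0.07,0.828,-0.77]],"twist":[[0,0,0],[0,0,0],[0,0,0],[0,0,0],[0,0,0],[0,0,0],[0,0,0],[0,0,0],[0,0,0],[0,0,0],[0,0,0]],"fingers":[-0.235,-0.235,-0.235,-0.235,-0.235,-0.235,-0.235,-0.235,-0.235,-0.235,-0.235]}'| egrep 'pos|force|width'
python3 - <<'E'
from ov import *
d,I,pr,P=ov('pics/e30.png',[.559,.005,.05],half=30,sc=10,jaw=0.001)
t=grab('top'); u=blobs(t,'blue')[1]; v=blobs(d,'blue')[1]; print(u,v,tri(t,u[0][:2],d,v[0][:2]))
E
```

```text
position: [0.5467, -0.1152, 0.2048]
contact_force: [0.6, -0.1, -0.4]
width: 0.0328
position: [0.5598, 0.0051, 0.0921]
contact_force: [0.3, -0.5, -0.8]
width: 0.0325
clk 33.0 pos [560.2   5.2  92.7] yaw 88.06 z [ 3.3e-03 -5.0e-04 -1.0e+00] F [ 0.5  0.1 -0.4] w 32.89
[(np.float64(359.62), np.float64(187.1), 50)] [(np.float64(156.0), np.float64(215.07), 58)] (array([ 0.53771173, -0.24219716,  0.09041778]), np.float64(0.003376017790048153))
```

View pics/e30.png

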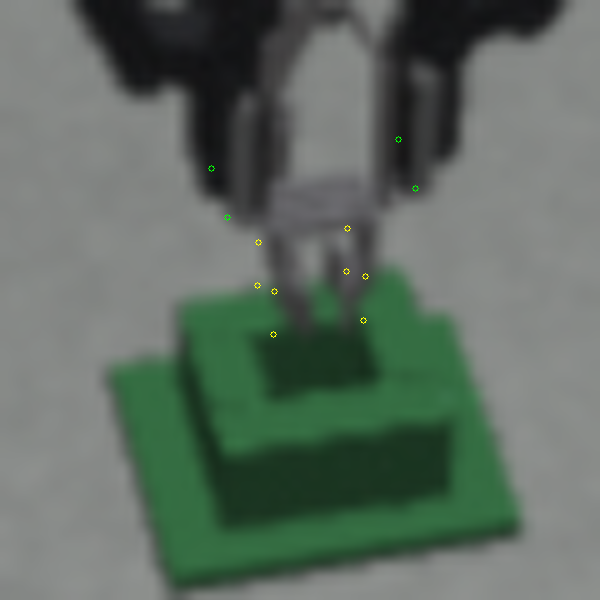

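```bash
python3 - <<'E'
from ov import *
d=load('scene'); P=np.array([.5602,.0052,.0927])
x0,y0=[int(v)-30 for v in proj(d,[.559,.005,.05])]
pr=lambda p:(np.array(proj(d,p))-[x0,y0]+.5)*10-.5
print('feet pred',pr(P-[0,0,.0395]),'pocket pred',pr([.5587,.005,.036]))
I=cv2.resize(d['img'][y0:y0+60,x0:x0+60],None,fx=10,fy=10,interpolation=cv2.INTER_CUBIC)
for a,b in((230,420),):pass
b=I.astype(int)
m=((b[...,1]<62)&(b[...,1]>b[...,2]+8)).astype(np.uint8); m[:310]=0;m[400:]=0;m[:,:235]=0;m[:,400:]=0
n,l,s,c=cv2.connectedComponentsWithStats(m); k=1+np.argmax(s[1:,4]); print(s[k],c[k])
def inv(q,z): u=(np.array(q)+.5)/10-.5+[x0,y0]; return onplane(d,u[0],u[1],z)
for q in((255,330),(368,325),(378,380),(268,395)): print(np.round(inv(q,.036)*1000,1))
print('center obs',np.round(inv((317,357),.036)*1000,1))
E
```

```text
feet pred [309.83120343 302.18807075] pocket pred [305.87193327 350.0605147 ]
[ 263  321  112   73 5634] [317.48384807 357.83102591]
[549.5  -4.7  36. ]
[554.5  21.1  36. ]
[572.   18.5  36. ]
[570.3  -7.2  36. ]
center obs [561.5   6.9  36. ]
```

```bash
python3 -m creep '{"slide":[[0,0.003,-0.02],[0,0.003,-0.06],[0,0.003,-0.1],[0,0.003,-0.14],[0,0.003,-0.14]],"twist":[[0,0,0],[0,0,0],[0,0,0],[0,0,0],[0,0,0]],"fingers":[-0.23,-0.225,-0.22,-0.22,-0.22]}'| egrep 'pos|force|width'
python3 -m creep '{"slide":[[0,0,-0.05],[0,0,-0.1],[0,0,-0.13],[0,0,-0.13]],"twist":[[0,0,0],[0,0,0],[0,0,0],[0,0,0]],"fingers":[-0.22,-0.22,-0.22,-0.22]}'| egrep 'pos|force|width'
```

```text
position: [0.5576, 0.0066, 0.0689]
contact_force: [0.1, 0.1, -0.1]
width: 0.0334
position: [0.5578, 0.0065, 0.0496]
contact_force: [-0.6, 0.1, -1.0]
width: 0.0334
```

```bash
python3 -m creep '{"slide":[[0,0,-0.007],[0,0,-0.013],[0,0,-0.013]],"twist":[[0,0,0],[0,0,0],[0,0,0]],"fingers":[-0.22,-0.22,-0.22]}'| egrep 'pos|force|width'
python3 -m creep '{"slide":[[0,0,-0.005],[0,0,-0.005]],"twist":[[0,0,0],[0,0,0]],"fingers":[-0.22,-0.22]}'| egrep 'pos|force|width'
```

```text
position: [0.5587, 0.0064, 0.0488]
contact_force: [-0.4, 0.4, -0.3]
width: 0.0332
position: [0.5586, 0.0064, 0.048]
contact_force: [-0.6, -0.8, -0.0]
width: 0.034
```

```bash
python3 -m creep '{"slide":[[0,0,-0.005],[0,0,-0.005]],"twist":[[0,0,0],[0,0,0]],"fingers":[-0.22,-0.22]}'| egrep 'pos|force|width'
python3 -m creep '{"slide":[[0,0,-0.003],[0,0,-0.003]],"twist":[[0,0,0],[0,0,0]],"fingers":[-0.22,-0.22]}'| egrep 'pos|force|width'
```

```text
position: [0.5587, 0.0064, 0.0473]
contact_force: [0.3, 0.5, 0.3]
width: 0.0332
position: [0.5588, 0.0064, 0.0472]
contact_force: [-0.1, -0.5, 4.5]
width: 0.0333
```

Feet felt on the floor (4.5 N at TCP 0.0472). I'll let go, opening just past the rests, and look.

```bash
python3 -m creep '{"slide":[[0,0,0.004],[0,0,0.004],[0,0,0.004],[0,0,0.004],[0,0,0.004],[0,0,0.004]],"twist":[[0,0,0],[0,0,0],[0,0,0],[0,0,0],[0,0,0],[0,0,0]],"fingers":[-0.19,-0.15,-0.05,0.1,0.2,0.3]}'
python3 - <<'E'
from ov import *
d,I,pr,P=ov('pics/e31.png',[.559,.005,.07],half=30,sc=10,jaw=0)
E
```

```text
clock: 35.45
position: [0.5584, 0.0064, 0.0471]
ee_rot: [-0.0, 0.017, 1.0, 0.0]
contact_force: [-0.5, 0.2, -0.9]
width: 0.0555
clk 35.5 pos [558.4   6.5  47.1] yaw 88.09 z [-3.e-04  1.e-04 -1.e+00] F [-0.6 -0.3  0.2] w 55.79
```

View pics/e31.png

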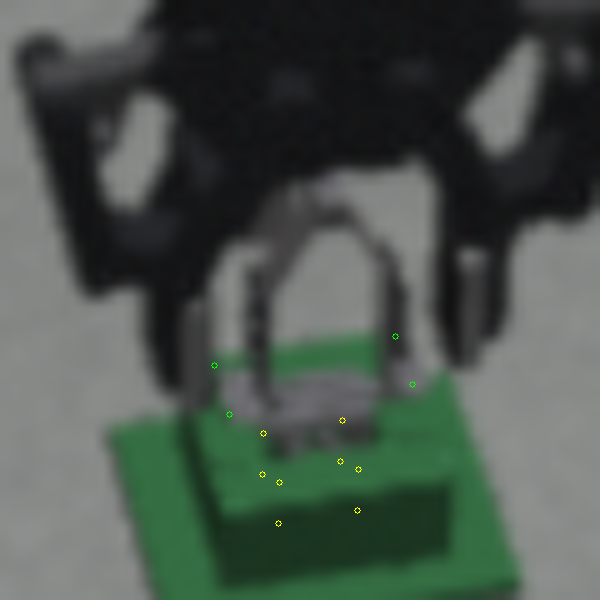

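Forceps stand free in the pocket with the fingers clear of them. I'll raise the arm and check.

```bash
python3 -m creep '{"slide":[[0,0,0.05],[0,0,0.15],[0,0,0.35],[0,0,0.65],[0,0,1],[0,0,1],[0,0,1]],"twist":[[0,0,0],[0,0,0],[0,0,0],[0,0,0],[0,0,0],[0,0,0],[0,0,0]],"fingers":[0.3,0.3,0.3,0.3,0.3,0.3,0.3]}'| egrep 'pos|force|width'
python3 -m creep '{"slide":[[-0.3,0.3,0.2],[-0.6,0.6,0.3],[-0.9,0.9,0.3],[-1,1,0.3],[-1,1,0.3],[-1,1,0.3]],"twist":[[0,0,0],[0,0,0],[0,0,0],[0,0,0],[0,0,0],[0,0,0]],"fingers":[0.3,0.3,0.3,0.3,0.3,0.3]}'| egrep 'pos|force|width'
python3 - <<'E'
from meas import *
from st import st
d=grab('scene');t=grab('top');st()
u=blobs(t,'blue')[1]; v=blobs(d,'blue')[1]; print(u,v,tri(t,u[0][:2],d,v[0][:2]))
print([o for o in blobs(t,'red')[1] if 100<o[0]<400],[o for o in blobs(d,'red')[1] if 100<o[0]<400 and o[1]>150])
P=cloud(t); s=np.all((P>[.52,-.04,.045])&(P<[.60,.05,.125]),-1); q=P[s]; print('forceps',len(q),q.mean(0),q.min(0),q.max(0),cv2.minAreaRect(q[:,:2].astype(np.float32)))
s=np.all((P>[.52,-.04,.10])&(P<[.60,.05,.125]),-1); print('top',P[s].mean(0))
x,y=[int(a) for a in proj(d,[.559,.005,.06])]; x2,y2=[int(a) for a in proj(d,[.537,-.242,.07])]
cv2.imwrite('pics/e32.png',np.hstack([cv2.resize(d['img'][b-30:b+30,a-30:a+30],(400,400),interpolation=cv2.INTER_CUBIC) for a,b in((x2,y2),(x,y))]))
E
```

```text
position: [0.5595, 0.0063, 0.1995]
contact_force: [-1.1, -0.8, -1.2]
width: 0.0554
position: [0.4053, 0.1577, 0.2411]
contact_force: [0.4, -0.5, 0.4]
width: 0.0553
clk 36.9 pos [408.2 156.2 241.2] yaw 88.15 z [-0.0014 -0.001  -1.    ] F [-0.2  1.3  0.3] w 55.44
[(np.float64(359.65), np.float64(187.12), 48)] [(np.float64(156.05), np.float64(215.04), 57)] (array([ 0.5376745 , -0.24215809,  0.09048676]), np.float64(0.003541002914502741))
[(np.float64(141.31), np.float64(178.41), 74), (np.float64(347.5), np.float64(184.21), 48), (np.float64(170.38), np.float64(191.73), 48), (np.float64(369.67), np.float64(191.59), 46), (np.float64(132.44), np.float64(202.5), 50)] [(np.float64(366.24), np.float64(161.49), 41), (np.float64(337.96), np.float64(173.22), 45), (np.float64(371.87), np.float64(192.11), 47), (np.float64(144.33), np.float64(216.13), 52), (np.float64(168.8), np.float64(217.67), 54)]
forceps 120 [0.55855341 0.00660997 0.07882549] [ 0.55086247 -0.01608676  0.04515025] [0.56689413 0.0292434  0.11241926] ((0.5588498711585999, 0.006595483049750328), (0.045388318598270416, 0.015359899029135704), 88.9715576171875)
top [0.55852193 0.00594268 0.10649315]
```

View pics/e32.png

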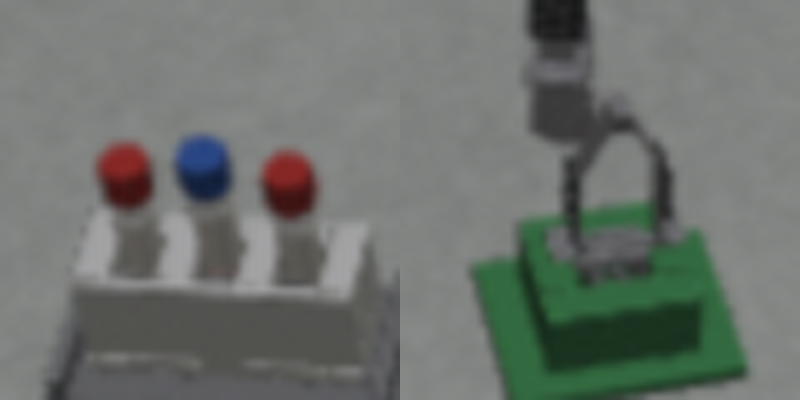

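The reds have moved less than 0.1 px in both views. The forceps are back at their original heights (top about 110 mm, within about 2.5 mm of the pocket centre). With the cap-top offset calibrated at the heater, both presses give 96.2–96.35 mm, so the tube is home. Handing in.

```bash
python3 -c "
from rig import order
print(order.sign_off())"
```

```text
the job is handed in; nothing more can be done
None
```

I lifted the blue-capped tube from the heater with the small forceps and pressed it down in the rack's middle place. I then stood the forceps back in the green stand and handed the job in at about 37 s; no verdict was reported.

**What the last checks showed**
- **Tube fully home:** while it slid down I felt only 2–5 N. At the bottom the force climbed to 16.5 N with the tool stopped, so the insert is about 18 mm above the table. That sliding force is below the 6–13 N the task describes.
- **Second press:** a comparison of pictures suggested the tube had risen about 1 mm when I lifted the forceps off. I pressed the cap again with the forceps' shut jaws, up to 15.6 N. It was stiff from first touch at the same height (cap top about 96.2 mm against 96.3 mm before), so I put the difference down to shading.
- **Camera height disagrees:** triangulation puts the cap about 2 mm higher than the height I felt. The cameras read about 1 mm high at the heater, so part of this is camera error. The foot touching the insert rests on feel; I could not see it.
- **Position:** the cap is within about 1.2 mm of the middle of the place, and the tube looks upright.
- **Forceps and red caps:** the forceps stand free in their pocket, about 2.4 mm from where they started and at the same height. They look upright and shut. The red caps moved less than 0.1 pixel in both views.

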